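Turn a collector's plaque face up and show it in the case

ROBOT

A 7-joint arm with a two-finger parallel gripper is mounted at the origin on the work surface. World frame = base frame: x ahead of the robot, y to its left, z up, the work surface at z = 0. Lengths are in m, angles in rad, forces in N, time in s.
With the tool pointing down it reaches from about 0.35 to 0.9 m from the base axis. Payload 19.9 kg.
Tool frame: the origin (TCP) lies midway between the tips of the shut fingers; the grasp point (between the pads) lies r.hold_point_z behind it (r.hold_point_z is the distance from the TCP to the grasp point, in m); z points along the fingers, x is the direction in which the jaws open and shut, and the axes are right-handed (so a half turn about z gives the same grasp; the last joint's range is limited). The gripper opens to 85 mm and grips with 20 to 120 N. Pads are 22 mm wide; open, the fingers measure 114 mm over their backs; the gripper's body (76 mm by 85 mm) begins 54 mm behind the grasp point. The pads swing forward as they close: fully open they stand 13 mm farther back than shut.
Start: joints at [-1.147, 0.417, -0.01, 1.614, 0.005, 1.111, -0.053], TCP at [0.28, 0.559, 0.231] pointing down, gripper open.
Joint ranges: [-2.81, 2.81], [-0.39, 2.02], [-1.27, 1.25], [0.06, 2.57], [-1.19, 4.33], [0.19, 2], [-2.82, 2.82]. Speed limits (rad/s): [1.89, 1.89, 2.39, 2.39, 3.01, 3.01, 3.01].

INTERFACE

Orientations are given as a 3x3 rotation matrix whose columns are the frame's x, y, z axes.
In Python, from bench import r gives the robot as it stands. The module is installed in compiled form; this text tells all that it offers.
- The arm moves only by the tool send_rows, never from a script. Its argument "commands" is one flat list of numbers, 7 for each row, row after row: the shift along the tool's x, y, z each as a share of 30 cm, from -1 to 1, then the turn, a rotation vector about the tool's x, y, z each as a share of 360 degrees, from -1 to 1, then the gripper command: -1 is shut, 1 is fully open, values between are in proportion. In form: [dx, dy, dz, ax, ay, az, gripper, dx, dy, dz, ax, ay, az, gripper, ...]. A call has 1 to 8 rows; each row is the pose to reach, as a shift and turn from the pose commanded when the call began, along the tool's axes at that moment, turning the shorter way round; what a row does not reach only later rows make up. A row lasts 1/10 s, in which the tool goes at most 50 mm and 8.59 degrees, less where a joint would pass 70% of its speed; a pose out of reach is approached as far as the arm can. A call with a number of a shift or a turn outside -1 to 1 is refused whole. A call with a gripper value outside its range is refused whole. The fingers move at their own pace and stop on an object; the grip force is fixed at half the most. Time passes only in rows, so rows that repeat a pose let the fingers close. It gives the time, the measured TCP pose, the force and the opening at its end, in the units of the state.
- r.observe(): the state, without advancing time (a new reading comes with each control period).
- r.camera(name): name is "scene" or "top"; returns the picture (400x640x3 uint8, red, green, blue); there is no depth.
- r.get_calibration(name): a dict with "intrinsics" (3x3 intrinsics, pixels), "position" and "attitude" of the camera in the world. Camera axes: x right, y up, looking along -z (the intrinsics and any distortion apply to the point x, -y, -z); pixel columns grow to the right and rows downward; lengths in m; the calibration is good to about 2 mm. A picture is of the moment at which its call begins. get_calibration takes no time and is no camera call.
- r.sign_off(): hands the job in, once; it reports no verdict.
Trained networks look in the newest picture that a camera, given by its name, has taken for a name from the list of things; names that differ only in an ending like _2 or _b are one class to them, and where a whole thing is asked for, a point or a joint stands for the part that bears it (a point fixed in the world has none). Each returns a list of dicts, best first, with "score" (0 to 1); they miss things now and then, are a little off and sometimes report something else, mostly with a low value. They report only what shows in the picture. A call takes as long as a camera call. They do not tell look-alikes from the thing itself.
- r.search_frame(camera, target): "point" ([x, y, z] in m, in the coordinates of the camera as it stood for that picture, good to about 4 mm: the middle of the surface that is visible of it).
- r.pinpoint(camera, target): "point" ([x, y, z] in m, in the coordinates of the camera as it stood for that picture, good to about 4 mm: a listed point, or the origin of a listed thing).
The state is a dict: "clock": time; "joint_positions": joint angles; "joint_vel": joint speeds; "joint_torque": joint torques, N m; "ee_pos": TCP position; "orientation": TCP orientation; "ft_force": force on the tool from outside, world axes, zero at the start; "ft_torque": the same for the moment, N m; "width": opening from 0.0 (shut) to 1.0 (fully open).
Only numpy, scipy, OpenCV 4.12 (cv2) and the standard library are available. Lean on these libraries where they do the work, as an engineer would, in place of code of your own. Each camera call takes 0.05 s, during which the arm holds its last target.

TASK

The black plaque with the brass end is lying face down on the blue riser: turn it over and lay it flat, face up and centred, on the cushion of the empty bay of the display case, its brass end pointing the same way as the plaque beside it, then close the clear lid fully. Handle the plaque gently, never letting it drop or topple (the slotted wooden stand can hold it on edge while you change your grip), and leave the neighbouring plaque and everything else on the stall where it is.

Things in the scene. Friction and masses are not known exactly. Their poses are not given: they have to be found in the camera images.
- plaque: the plaque to turn over: black plate 110 mm long (its y), 56 wide (its x), 9 thick (its z). Origin at the plate's centre. +z comes out of the plain black back, -z out of the decorated face (red enamel shield on brass). The end at +y is capped in brass on both sides. At the start it lies back up on the riser. About 0.12 kg
- plaque_brass_end (a point): point in the brass end of that plaque, 48 mm along its +y from its centre
- riser: fixed velvet riser under the plaque: a 36 mm wide (x), 80 long (y) blue block, top 34 mm above the table, on a 70 x 100 x 6 mm wooden foot. The plaque overhangs it 10 mm on each long side, so fingers can straddle it. Origin: centre of its underside
- stand: fixed wooden slotted stand, 80 mm along the slot (x), 90 mm across (y), 49 high. The slot runs along x, is 11 mm wide, open at both ends; its floor is 12 mm above the table, straight walls up to 36 mm, then flared lips up to 49 mm (mouth about 20 mm wide at the top). A plaque stood in it on a short edge stays upright while the grip is changed. Origin: centre of its underside
- stand_slot (a point): middle of the slot's floor; axes as the stand's
- case: fixed black display case, outside 128 (x) x 271 (y) x 38 mm high, walls, floor and divider 5 mm; the divider makes two bays side by side in y, each 118 x 128 mm inside. In each bay a grey cushion 36 (x) x 90 (y) mm, its top 25 mm above the table. Origin: centre of its underside. The empty bay is at +y
- bay (a point): centre of the top of the cushion in the empty bay; axes as the case's. A plaque laid properly has its long side along y here and its brass end towards -y, as its neighbour
- lid (a joint): the case's clear hinged lid, rad: 0 shut, 1.85 to 2.05 standing open at the start. It stays where it is left; pushing it takes 1 to 2 N at its free edge
- lid_hinge (a point): middle of the lid's hinge line, on the case's +x top edge, 38.5 mm above the table. The lid is a plate 128 mm from hinge to free edge, 271 wide, 5 thick
- lid_handle (a point): top of the lid's brass knob: 98 mm from the hinge towards the free edge, 40 mm out of the lid's lower face (on its outside when shut), in the middle of its width
- neighbour: the same kind of plaque with a blue shield, already in the case's -y bay, face up, brass end towards the case's -y: leave it. Origin at the plate's centre
- tankard: bystander: steel tankard, 84 mm wide, 120 high, with a handle. Origin: centre of its underside
- tube1: bystander: red dice tube with silver cap, 29 mm wide, 73 high. Origin: centre of its underside
- tube2: bystander: black dice tube with silver cap, 29 mm wide, 73 high. Origin: centre of its underside
- tube3: bystander: black dice tube with silver cap, 29 mm wide, 73 high. Origin: centre of its underside
- cards: bystander: deck box of cards lying flat, 94 x 70 x 26 mm. Origin: centre of its underside
- tin: bystander: round flat green tin with brass lid, 78 mm wide, 30 high. Origin: centre of its underside
Things that resemble listed ones, but are neither listed nor needed, are in the scene too. What is shaped like the plaque but green, purple or turquoise is not meant.

How it is judged:
On the way:
1. the plaque lies released, face up, centred and the right way round on the cushion while the lid is still open (angle between plaque's own z axis and vertical above 3 rad and x of plaque in the frame of bay between -0.01 and 0.01 m and y of plaque in the frame of bay between -0.01 and 0.01 m and z of plaque in the frame of bay below 0.009 m and y of plaque_brass_end in the frame of bay below -0.03 m and angle between the y axis of plaque and the y axis of bay, either way round below 0.14 rad and linear speed of plaque below 0.02 m/s and contact force between the fingers and plaque below 0.5 N and value of joint lid above 0.5 rad), for 0.2 s.
At the end, for the whole second after the job is handed in: the plaque rests still on the empty bay's cushion, face up and flat within 8 degrees, its centre within 10 mm of the cushion's centre along each of the case's axes, its long side along the case's y within 8 degrees, its brass end towards the case's -y, and the lid is shut (joint below 0.06 rad) (angle between plaque's own z axis and vertical above 3 rad and x of plaque in the frame of bay between -0.01 and 0.01 m and y of plaque in the frame of bay between -0.01 and 0.01 m and z of plaque in the frame of bay below 0.009 m and y of plaque_brass_end in the frame of bay below -0.03 m and angle between the y axis of plaque and the y axis of bay, either way round below 0.14 rad and linear speed of plaque below 0.02 m/s and value of joint lid below 0.06 rad); the robot touches nothing.
It fails at once if the plaque is dropped, toppled or thrown: faster than 0.7 m/s while the fingers do not hold it (contact force between the fingers and plaque below 0.1 N and linear speed of plaque above 0.7 m/s).
It fails at once if the neighbour plaque moves more than 15 mm (distance of neighbour from where it was at the start of the episode above 0.015 m).
It fails at once if a bystander on the stall is moved more than 30 mm or tipped over (distance of any of tankard, tube1, tube2, tube3, cards, tin from where it was at the start of the episode above 0.03 m or angle between any of tankard, tube1, tube2, tube3, cards, tin's own z axis and vertical above 0.5 rad).
It also fails if it takes over 72 s, if anything falls off the work surface, if the arm or the gripper's body presses on something with over 40 N, if the wrist force passes 120 N, or if a joint passes its speed limit or range.

## Working session

There is one attempt and no reset: what is moved stays moved. The work goes in short steps, Python scripts to look and compute and a tool call to move; the robot and the scene stay as the last step left them, time stands still between calls to the robot, and variables do not carry over. Pictures are saved under pics/ and viewed, and the job is handed in when it is done.

Besides the shell and the picture viewer there is one more tool, called after "Call:" in YAML: its name, and indented under it one key for each argument. send_rows: Moves the arm, as the interface text tells. Its arguments: {"type":"object","properties":{"commands":{"type":"array","items":{"type":"number","minimum":-1,"maximum":1}}},"required":["commands"]}

```bash
mkdir -p pics; cat > h.py <<'E'
import numpy as np, cv2
from bench import r
np.set_printoptions(precision=4,suppress=True)
def cal(n):
    c=r.get_calibration(n); return np.array(c["intrinsics"]),np.array(c["position"]),np.array(c["attitude"])
def snap(n,f):
    im=r.camera(n); cv2.imwrite("pics/"+f,im[:,:,::-1]); return im
def towrld(n,p):
    K,P,A=cal(n); return P+A@np.array(p)
def proj(n,w):
    K,P,A=cal(n); c=A.T@(np.array(w)-P); c=np.array([c[0],-c[1],-c[2]]); u=K@c; return u[:2]/u[2]
def ray(n,uv,z):
    K,P,A=cal(n); d=np.linalg.inv(K)@np.array([uv[0],uv[1],1.]); d=A@np.array([d[0],-d[1],-d[2]]); t=(z-P[2])/d[2]; return P+t*d
E
python3 - <<'E'
from h import *
for n in("scene","top"):
    snap(n,n+"0.png"); print(n,r.get_calibration(n))
    for t in ["plaque","plaque_brass_end","riser","stand_slot","case","bay","lid_hinge","lid_handle","neighbour"]:
        for d in r.pinpoint(n,t)[:4]: print(t,round(d["score"],2),towrld(n,d["point"]),proj(n,towrld(n,d["point"])))
print(r.observe(), r.hold_point_z)
E
```

```text
scene {'intrinsics': array([[483.0629,   0.    , 314.4166],
       [  0.    , 483.0629, 202.5073],
       [  0.    ,   0.    ,   1.    ]]), 'position': array([ 1.3347, -0.7142,  1.1663]), 'attitude': array([[ 0.633 , -0.5388,  0.5559],
       [ 0.7742,  0.4372, -0.4577],
       [ 0.0035,  0.7201,  0.6939]])}
plaque 0.83 [0.3831 0.1372 0.0024] [329.1355 189.3835]
plaque 0.81 [0.2414 0.2427 0.0036] [326.0466 158.0995]
plaque 0.8 [0.5368 0.2997 0.0419] [393.3816 184.3045]
plaque 0.61 [0.3901 0.3037 0.0038] [364.3998 171.0663]
plaque_brass_end 0.82 [0.4152 0.1733 0.0042] [342.6936 189.4198]
plaque_brass_end 0.73 [0.6512 0.3465 0.0036] [425.4616 204.0095]
plaque_brass_end 0.66 [0.1979 0.2201 0.0049] [314.313  154.6516]
plaque_brass_end 0.62 [0.525  0.3481 0.0429] [400.5391 176.6622]
riser 0.79 [0.5329 0.2962 0.0007] [390.5476 192.8011]
riser 0.58 [ 0.5129 -0.3472  0.0268] [232.4785 276.6305]
stand_slot 0.85 [0.5195 0.0187 0.0124] [328.7933 224.1484]
case 0.58 [ 0.5194 -0.281  -0.    ] [253.3063 272.3147]
bay 0.76 [ 0.511  -0.2122  0.0238] [269.778  254.4878]
lid_hinge 0.72 [ 0.5835 -0.282
[... 1604 characters left out ...]
[ 0.5181 -0.3497  0.0324] [428.9267 179.0467]
neighbour 0.54 [ 0.5781 -0.2764  0.0365] [405.4618 161.0775]
{'clock': 1.0, 'joint_positions': array([-1.1475,  0.4174, -0.0103,  1.6136,  0.0047,  1.1107, -0.053 ]), 'joint_vel': array([-0.0011,  0.001 ,  0.002 , -0.0008,  0.0006,  0.0003, -0.0013]), 'joint_torque': array([  0.0012, -86.4229,   0.6788, -43.5227,   0.0191,   0.0018,
         0.0001]), 'ee_pos': array([0.2801, 0.5587, 0.2312]), 'orientation': array([[ 0.4482,  0.8939, -0.    ],
       [ 0.8939, -0.4482, -0.0001],
       [-0.0001,  0.    , -1.    ]]), 'ft_force': array([ 0.0392,  0.0504, -0.644 ]), 'ft_torque': array([-0.0204,  0.0288,  0.0606]), 'width': 0.9985442339077558} 0.0187
```

```bash
python3 - <<'E'
import cv2
a=cv2.imread("pics/scene0.png");b=cv2.imread("pics/top0.png")
cv2.imwrite("pics/s0c.png",cv2.resize(a[130:330,180:480],None,fx=2.6,fy=2.6,interpolation=cv2.INTER_CUBIC))
cv2.imwrite("pics/t0c.png",cv2.resize(b[90:310,180:480],None,fx=2.6,fy=2.6,interpolation=cv2.INTER_CUBIC))
E
```

```text
(no output)
```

View pics/scene0.png

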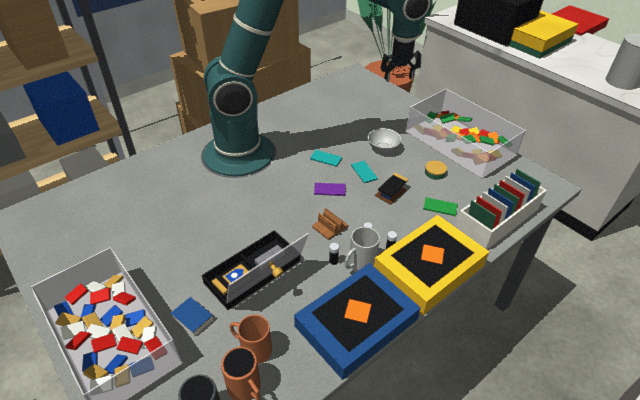

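View pics/top0.png

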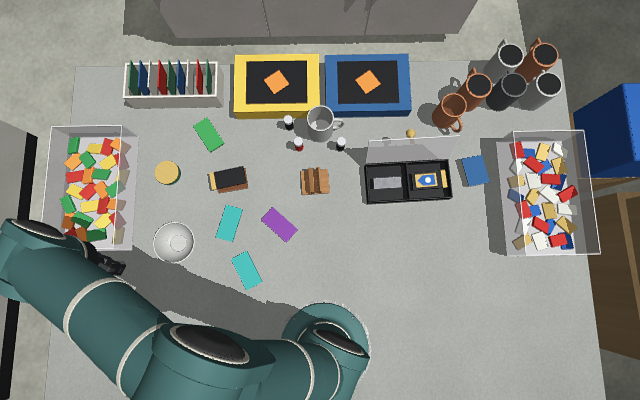

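```bash
ls pics
```

```text
s0c.png
scene0.png
t0c.png
top0.png
```

View pics/t0c.png

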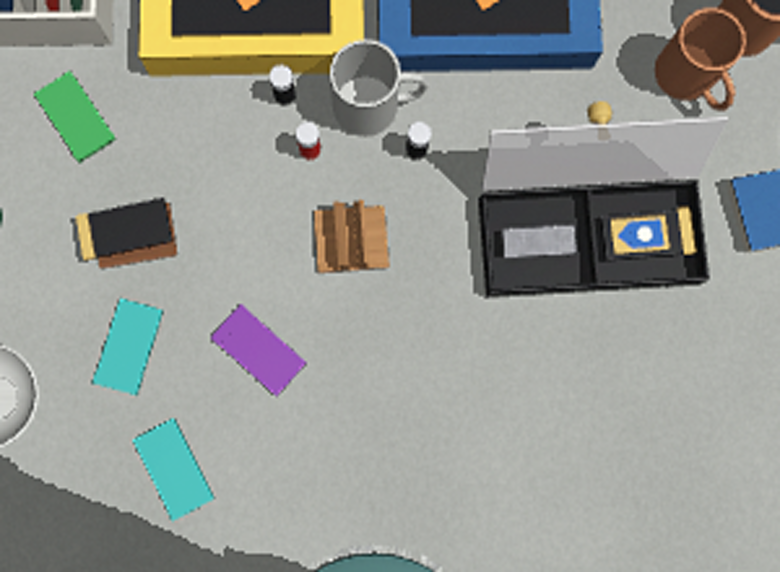

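View pics/s0c.png

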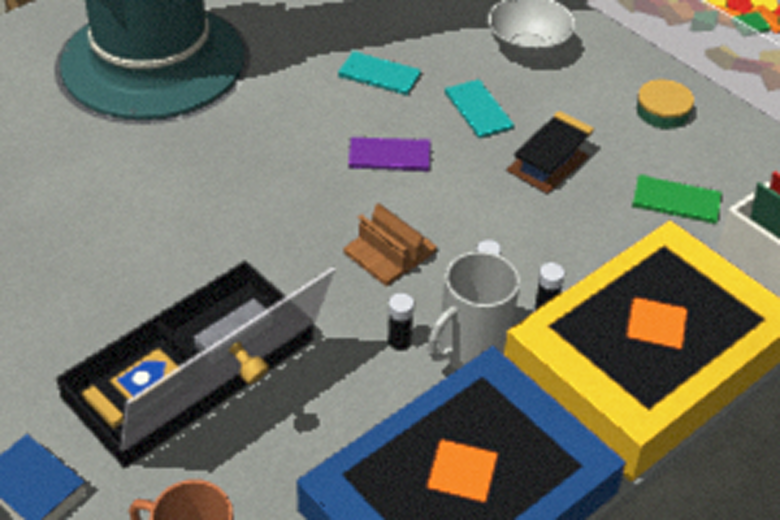

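```bash
python3 - <<'E'
import cv2
from h import *
a=cv2.imread("pics/scene0.png");b=cv2.imread("pics/top0.png")
def crop(im,x,y,w,h,f): return cv2.resize(im[y:y+h,x:x+w],None,fx=f,fy=f,interpolation=cv2.INTER_CUBIC)
t=np.vstack([crop(b,200,155,60,45,12)]) ; cv2.imwrite("pics/pt.png",t)
cv2.imwrite("pics/ps.png",crop(a,370,165,60,45,12))
cv2.imwrite("pics/stt.png",np.hstack([crop(b,290,155,50,45,7),crop(a,305,200,50,45,7)]))
cv2.imwrite("pics/ct.png",crop(b,355,130,110,80,7))
import itertools
for n in("scene","top"):
    for t in ["tankard","tube1","tube2","tube3","cards","tin"]:
        for d in r.pinpoint(n,t)[:3]: 
            if d["score"]>.4: print(n,t,round(d["score"],2),towrld(n,d["point"]))
for t in ["plaque","plaque_brass_end","stand_slot","stand","bay","case","lid_hinge","lid_handle"]:
  for k in range(2):
    for n in("scene","top"):
        for d in r.pinpoint(n,t)[:4]: print(n,t,round(d["score"],2),towrld(n,d["point"]))
E
```

```text
scene tankard 0.83 [ 0.699   0.0013 -0.0043]
scene tankard 0.42 [ 0.5146 -0.3478  0.0254]
scene tube1 0.69 [ 0.6416 -0.0704  0.0008]
scene tube1 0.6 [ 0.7154  0.1013 -0.0024]
scene tube2 0.69 [ 0.6416 -0.0704  0.0008]
scene tube2 0.6 [ 0.7154  0.1013 -0.0024]
scene tube3 0.69 [ 0.6416 -0.0704  0.0008]
scene tube3 0.6 [ 0.7154  0.1013 -0.0024]
scene cards 0.85 [ 0.5477 -0.5031  0.0036]
scene tin 0.67 [ 0.5606  0.4998 -0.0011]
top tube1 0.48 [0.6394 0.0712 0.0034]
top tube1 0.46 [0.712  0.0995 0.0012]
top tube1 0.44 [ 0.6353 -0.0637 -0.0002]
top tube2 0.48 [0.6394 0.0712 0.0034]
top tube2 0.46 [0.712  0.0995 0.0012]
top tube2 0.44 [ 0.6353 -0.0637 -0.0002]
top tube3 0.48 [0.6394 0.0712 0.0034]
top tube3 0.46 [0.712  0.0995 0.0012]
top tube3 0.44 [ 0.6353 -0.0637 -0.0002]
top cards 0.92 [ 0.547  -0.5026  0.0002]
top cards 0.64 [ 0.5133 -0.2802 -0.0013]
top tin 0.76 [ 0.5562  0.5036 -0.0009]
top tin 0.41 [ 0.7109  0.0978 -0.002 ]
scene plaque 0.83 [0.3831 0.1372 0.0024]
scene plaque 0.81 [0.2414 0.2427 0.0036]
scene plaque 0.8 [0.5368 0.2997 0.0419]
scene plaque 0.61 [0.3901 0.3037 0.003
[... 1967 characters left out ...]
81  -0.    ]
top case 0.84 [ 0.5136 -0.2814 -0.0036]
scene lid_hinge 0.72 [ 0.5835 -0.2823  0.0391]
top lid_hinge 0.97 [ 0.5775 -0.2772  0.0374]
scene lid_hinge 0.72 [ 0.5835 -0.2823  0.0391]
top lid_hinge 0.97 [ 0.5775 -0.2772  0.0374]
scene lid_handle 0.76 [ 0.6449 -0.276   0.1207]
scene lid_handle 0.45 [ 0.7144  0.105  -0.0024]
top lid_handle 0.75 [ 0.6444 -0.2789  0.1238]
top lid_handle 0.6 [ 0.5187  0.0203 -0.0024]
top lid_handle 0.6 [ 0.5769 -0.2737  0.0369]
scene lid_handle 0.76 [ 0.6449 -0.276   0.1207]
scene lid_handle 0.45 [ 0.7144  0.105  -0.0024]
top lid_handle 0.75 [ 0.6444 -0.2789  0.1238]
top lid_handle 0.6 [ 0.5187  0.0203 -0.0024]
top lid_handle 0.6 [ 0.5769 -0.2737  0.0369]
```

View pics/pt.png

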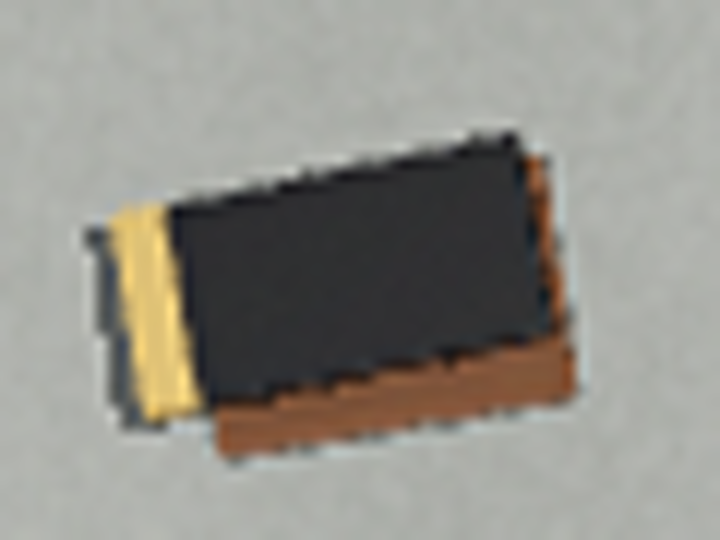

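View pics/ps.png

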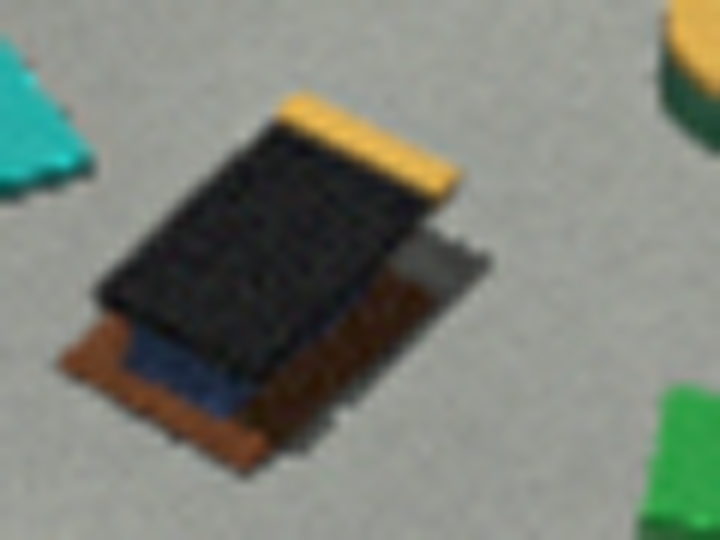

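View pics/stt.png

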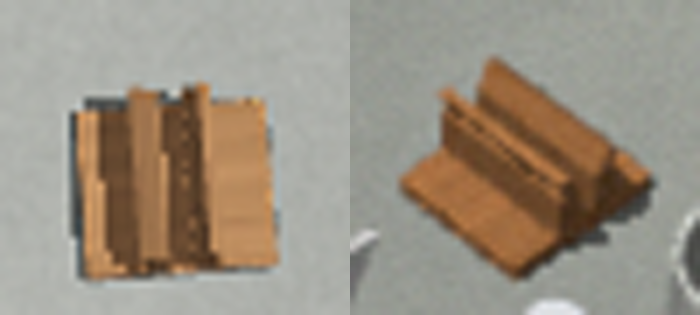

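View pics/ct.png

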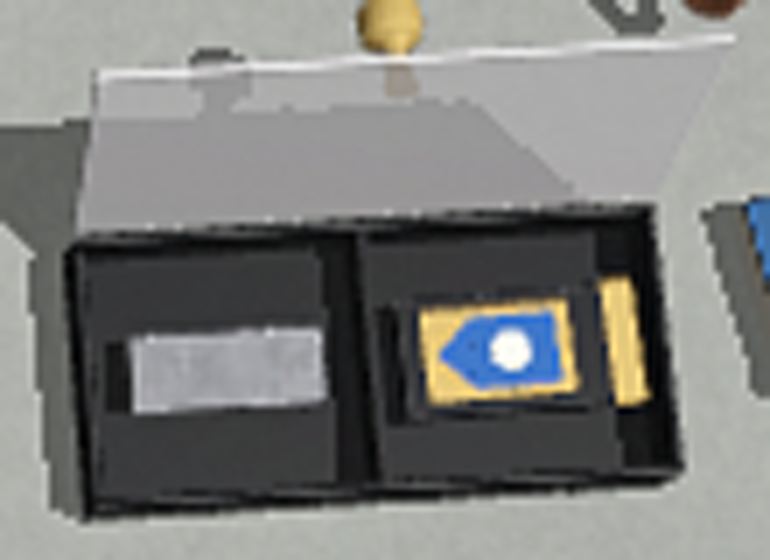

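```bash
python3 - <<'E'
from h import *
from scipy.optimize import least_squares
def px(c,f,o): return np.array([[x/f-.5+.5/f*0+o[0]+.5/f, y/f-.5+o[1]+.5/f] for x,y in c])
def fit(cams,L,W,z,x0):
    # corners local: (x,y) half sizes
    def res(p):
        R=np.array([[np.cos(p[2]),-np.sin(p[2])],[np.sin(p[2]),np.cos(p[2])]]);o=[]
        for n,loc,uv in cams:
            for l,u in zip(loc,uv):
                w=R@np.array(l)+p[:2]; o.append(proj(n,[*w,z])-u)
        return np.concatenate(o)
    s=least_squares(res,x0,loss="soft_l1"); print(s.x,np.degrees(s.x[2]),s.fun.round(1)); return s.x
W,L=.028,.055
loc=[(W,L),(-W,L),(W,-L),(-W,-L)]
t=px([(108,212),(150,418),(515,135),(558,342)],12,(200,155))
s=px([(462,178),(290,93),(258,370),(98,293)],12,(370,165))
print("plaque");
fit([("top",loc,t)],L,W,.043,[.536,.298,.25]);fit([("scene",loc,s)],L,W,.043,[.536,.298,.25]);fit([("top",loc,t),("scene",loc,s)],L,W,.043,[.536,.298,.25])
print("cushion")
c=[(.018,.045),(.018,-.045),(-.018,-.045),(-.018,.045)]
fit([("top",c,px([(130,338),(325,327),(328,402),(133,412)],7,(355,130)))],0,0,.025,[.51,-.213,0])
print("rim")
c=[(.064,.1355),(.064,-.1355)]
fit([("top",c,px([(68,243),(655,207)],7,(355,130)))],0,0,.038,[.51,-.28,0])
print("stand foot")
c=[(.04,.045),(-.04,.045),(.04,-.045),(-.04,-.045)]
fit([("top",c,px([(80,110),(88,277),(265,97),(277,267)],7,(290,155)))],0,0,.012,[.52,.02,0])
c=[(-.04,-.045),(.04,-.045),(-.04,.045)]
# slot plates top ends
for z in (.049,):
    for q in [(130,92),(152,92),(187,85),(210,85),(140,265),(167,262),(183,265),(208,265)]:
        print(q,ray("top",px([q],7,(290,155))[0],z))
E
```

```text
plaque
[0.5319 0.2987 0.1839] 10.537988678308183 [ 0.4  0.3 -0.4 -0.   0.3  0.1 -0.4 -0.4]
[0.5344 0.2988 0.2187] 12.532994352391192 [-0.3 -0.4  0.4  0.3  0.2  0.3 -0.3 -0.2]
[0.533  0.299  0.2005] 11.487484811425047 [ 0.3  0.3 -0.2 -0.1  0.  -0.5 -0.3 -1.1 -0.4 -0.4  0.5  0.1 -0.3 -0.
 -0.7 -0.6]
cushion
[ 0.511  -0.2162  0.0312] 1.7886622459661272 [-0.1 -0.2 -0.3  0.   0.2  0.2  0.3  0.1]
rim
[ 0.5116 -0.2814  0.0454] 2.603732768692966 [ 0.2 -0.  -0.2  0. ]
stand foot
[0.5212 0.0184 0.0442] 2.532352134292396 [-0.4 -0.  -0.3  0.   0.4  0.2  0.3 -0.2]
(130, 92) [0.5583 0.0391 0.049 ]
(152, 92) [0.5582 0.0291 0.049 ]
(187, 85) [0.5612 0.013  0.049 ]
(210, 85) [0.561  0.0025 0.049 ]
(140, 265) [0.4779 0.0356 0.049 ]
(167, 262) [0.479  0.0234 0.049 ]
(183, 265) [0.4775 0.0162 0.049 ]
(208, 265) [0.4774 0.0049 0.049 ]
```

```bash
cat >> h.py <<'E'
from scipy.spatial.transform import Rotation as Ro
import json
def toolR(psi,tau):
    x=np.array([np.cos(psi),np.sin(psi),0]); z=np.array([0,0,-1.]); y=np.cross(z,x)
    return Ro.from_rotvec(x*np.radians(tau)).as_matrix()@np.column_stack([x,y,z])
def log():
    o=r.observe(); open("log.jsonl","a").write(json.dumps([list(map(float,o["joint_positions"])),list(map(float,o["ee_pos"])),np.array(o["orientation"]).tolist()])+"\n")
    return o
def move(psi,tau,grasp,cur=None,hz=None):
    """cur=(psi,tau,grasp) previous commanded target or None->observed"""
    hz=r.hold_point_z if hz is None else hz
    R=toolR(psi,tau); T=np.array(grasp)+hz*R[:,2]
    if cur is None:
        o=log(); R0=np.array(o["orientation"]);p0=np.array(o["ee_pos"])
    else:
        R0=toolR(*cur[:2]); p0=np.array(cur[2])+hz*R0[:,2]
    d=R0.T@(T-p0)/.3; a=Ro.from_matrix(R0.T@R).as_rotvec()/(2*np.pi)
    print("T",T,"row",np.concatenate([d,a]).round(4),"rows>=",round(max(np.linalg.norm(d)*.3/.05,np.linalg.norm(a)*360/8.59),1))
    return (psi,tau,grasp)
E
python3 - <<'E'
from h import *
c=move(.2,0,[.533-.015*np.sin(.2),.2985+.015*np.cos(.2),.16])
E
```

```text
T [0.53   0.3132 0.1413] row [-0.3581  1.1113  0.3     0.      0.      0.1442] rows>= 7.2
```

Call:
send_rows:
  commands: [-0.3, 0.95, 0.1, 0, 0, 0.13, 1, -0.3, 0.95, 0.1, 0, 0, 0.13, 1, -0.3, 0.95, 0.1, 0, 0, 0.13, 1, -0.3, 0.95, 0.1, 0, 0, 0.13, 1, -0.3, 0.95, 0.1, 0, 0, 0.13, 1, -0.3, 0.95, 0.1, 0, 0, 0.13, 1, -0.3, 0.95, 0.1, 0, 0, 0.13, 1, -0.3, 0.95, 0.1, 0, 0, 0.13, 1]

```text
clock: 4.0
ee_pos: [0.4952, 0.3495, 0.2011]
orientation: [[0.959, 0.283, -0.0], [0.283, -0.959, -0.0], [-0.0, 0.0, -1.0]]
ft_force: [-0.5, 1.0, 0.2]
width: 1.003
```

```bash
python3 - <<'E'
from h import *
o=log(); print(o["clock"],o["joint_positions"],o["ee_pos"],np.array(o["orientation"]),r.hold_point_z)
c=move(.2,-30,[.533-.015*np.sin(.2),.2985+.015*np.cos(.2),.14])
E
```

```text
4.0 [-0.8512  0.4203  0.2423  1.7    -0.1138  1.0354 -0.2838] [0.4952 0.3495 0.2011] [[ 0.959   0.2833 -0.0001]
 [ 0.2833 -0.959  -0.0004]
 [-0.0002  0.0004 -1.    ]] 0.0187
T [0.5319 0.304  0.1238] row [ 0.0742  0.1799  0.2577 -0.0832 -0.0036  0.0136] rows>= 3.5
```

Call:
send_rows:
  commands: [0.074, 0.18, 0.258, -0.0832, -0.0036, 0.0136, 1, 0.074, 0.18, 0.258, -0.0832, -0.0036, 0.0136, 1, 0.074, 0.18, 0.258, -0.0832, -0.0036, 0.0136, 1, 0.074, 0.18, 0.258, -0.0832, -0.0036, 0.0136, 1, 0.074, 0.18, 0.258, -0.0832, -0.0036, 0.0136, 1, 0.074, 0.18, 0.258, -0.0832, -0.0036, 0.0136, 1]

```text
clock: 4.6
ee_pos: [0.5306, 0.3061, 0.1237]
orientation: [[0.979, 0.176, 0.101], [0.203, -0.849, -0.488], [-0.0, 0.498, -0.867]]
ft_force: [-0.5, -0.5, 0.1]
width: 1.0
```

```bash
cat > kin.py <<'E'
from h import *
from scipy.optimize import least_squares
D=[json.loads(l) for l in open("log.jsonl")]
u=[];
for d in D:
    if not any(np.allclose(d[0],e[0],atol=1e-3) for e in u): u.append(d)
D=u
def fk(q,p,s):
    H,L1,L2,LT,o1,o2,o3=p; ax="zyzyzyz"; T=np.eye(3); P=np.array([o1*0,0,0.])
    offs=[np.array([0,0,H]),np.zeros(3),np.array([o1,0,L1]),np.zeros(3),np.array([o2,0,L2]),np.array([o3,0,0]),np.array([0,0,LT])]
    for i in range(7):
        T=T@Ro.from_euler(ax[i],s[i]*q[i]).as_matrix(); P=P+T@offs[i]
    return P,T
if __name__=="__main__":
    import itertools
    best=[]
    for s in itertools.product([1,-1],repeat=4):
        sg=[-1,1,s[0],1,s[1],1,s[2]]
        if s[3]<0: continue
        # orientation residual using z axis
        def res(p):
            o=[]
            for q,e,R in D:
                P,T=fk(q,p,sg); o+=list(P-e)
            return np.array(o+list(.01*np.array(p[4:])))
        f=least_squares(res,[.4,.4,.4,.3,0,0,0])
        zr=max(np.linalg.norm(fk(q,f.x,sg)[1][:,2]-np.array(R)[:,2]) for q,e,R in D)
        M=[fk(q,f.x,sg)[1].T@np.array(R) for q,e,R in D]
        best.append((zr,f.cost,sg,f.x,[Ro.from_matrix(m).as_rotvec().round(3) for m in M]))
    best.sort(key=lambda b:b[0])
    for b in best[:3]: print(b)
E
python3 - <<'E'
from h import *
o=log(); print(o["clock"],o["joint_positions"],o["ee_pos"],np.array(o["orientation"]),r.hold_point_z)
E
python3 kin.py
```

```text
4.6 [-1.067   0.7015  0.4116  1.5938  0.2068  1.1613 -0.6145] [0.5306 0.3061 0.1237] [[ 0.9792  0.1759  0.1007]
 [ 0.2027 -0.8491 -0.4877]
 [-0.0003  0.498  -0.8672]] 0.0187
(np.float64(6.334671555208803e-16), np.float64(0.0007604826698953127), [-1, 1, -1, 1, -1, 1, 1], array([ 0.4504,  0.2832,  0.623 , -0.1197,  0.3004,  0.2217,  0.2098]), [array([-0.   ,  0.   , -3.036]), array([ 0.   ,  0.   , -2.574]), array([-0.   ,  0.   , -1.913])])
(np.float64(6.334671555208803e-16), np.float64(0.0007604826698953127), [-1, 1, -1, 1, -1, 1, -1], array([ 0.4504,  0.2832,  0.623 , -0.1197,  0.3004,  0.2217,  0.2098]), [array([-0.   ,  0.   , -3.142]), array([-0.   , -0.   ,  3.142]), array([-0.   , -0.   ,  3.142])])
(np.float64(0.3375595458237747), np.float64(0.04280802067997294), [-1, 1, 1, 1, -1, 1, 1], array([-1.0102,  1.9231, -0.5199,  6.1658, -6.8897, -3.0385, -5.0813]), [array([ 0.   , -0.013, -3.054]), array([ 0.066,  0.229, -2.122]), array([-0.175,  0.313, -1.147])])
```

```bash
cat > ik.py <<'E'
from kin import *
S=[-1,1,-1,1,-1,1,-1]
def res(p):
    o=[]
    for q,e,R in D: o+=list(fk(q,list(p)+[0,0,0],S)[0]-e)
    return np.array(o)
F=least_squares(res,[.4,.4,.4,.3]); 
PP=list(F.x)+[0,0,0]
lo=np.array([-2.81,-.39,-1.27,.06,-1.19,.19,-2.82]);hi=np.array([2.81,2.02,1.25,2.57,4.33,2.,2.82])
def ikfit(P,R,q0):
    best=None
    def f(q):
        p,T=fk(q,PP,S); T=T@np.diag([-1,-1,1.])
        return np.concatenate([(p-P)*5,Ro.from_matrix(T.T@R).as_rotvec(),.002*(q-q0)])
    for k in range(6):
        q=np.clip(np.array(q0)+np.random.default_rng(k).normal(0,.4*(k>0),7),lo+.01,hi-.01)
        s=least_squares(f,q,bounds=(lo,hi))
        c=np.sum(s.fun[:6]**2)
        if best is None or c<best[0]-1e-6: best=(c,s.x)
        if best[0]<1e-5: break
    return best
if __name__=="__main__":
    print(F.x,np.abs(F.fun).max())
    q0=np.array(D[-1][0])
    for name,psi,g in [("riser",.2,[.53,.313,.039]),("riserlift",.2,[.53,.3,.18]),("stand",.04,[.521,.0195,.085]),("standhi",.04,[.521,.0195,.19]),("bay",.04,[.511,-.225,.03]),("bayhi",.04,[.511,-.225,.12])]:
        for tau in (-75,-60,-45,-30,0,30,45,60,75):
            R=toolR(psi,tau); b=ikfit(np.array(g)+.0187*R[:,2],R,q0)
            print(name,tau,round(b[0],5),b[1].round(2))
E
python3 ik.py
```

```text
[0.395  0.3777 0.5383 0.2672] 0.02418730218171039
riser -75 0.0 [-1.18  1.38  0.51  1.1   0.43  1.64 -0.8 ]
riser -60 0.0 [-1.15  1.21  0.47  1.24  0.36  1.44 -0.79]
riser -45 0.0 [-1.1   1.06  0.43  1.37  0.28  1.24 -0.74]
riser -30 0.0 [-1.01  0.92  0.38  1.49  0.17  1.05 -0.64]
riser 0 0.0 [-0.69  0.72  0.18  1.67 -0.17  0.76 -0.23]
riser 30 0.0 [-0.27  0.73 -0.07  1.74 -0.73  0.75  0.45]
riser 45 0.0 [-0.18  0.81 -0.07  1.72 -1.02  0.9   0.75]
riser 60 0.0 [-0.09  0.93 -0.09  1.67 -1.19  1.1   0.94]
riser 75 0.0 [ 0.08  1.09 -0.23  1.59 -1.19  1.24  1.03]
riserlift -75 0.0 [-1.24  1.1   0.57  1.3   0.52  1.67 -0.71]
riserlift -60 0.0 [-1.19  0.94  0.52  1.39  0.43  1.52 -0.7 ]
riserlift -45 0.0 [-1.13  0.79  0.48  1.48  0.34  1.36 -0.65]
riserlift -30 0.0 [-1.04  0.66  0.43  1.57  0.22  1.21 -0.57]
riserlift 0 0.0 [-0.8   0.48  0.32  1.72 -0.18  0.97 -0.21]
riserlift 30 0.0 [-0.52  0.46  0.23  1.8  -0.78  0.98  0.36]
riserlift 45 0.0 [-0.41  0.53  0.21  1.81 -1.05  1.11  0.61]
riserlift 60 0.0 [-0.19  0.62  0.04  1.79 -1.19  1.23  0.78]
riserlift 75 0.0 [ 0.12  0.76 -0.26  1.75 -
[... 1381 characters left out ...]
 -0.68  1.15  1.05]
bay 45 0.0 [ 0.49  0.96  0.2   1.49 -0.75  1.38  1.11]
bay 60 0.0 [ 0.61  1.1   0.12  1.35 -0.79  1.6   1.12]
bay 75 0.0 [ 0.71  1.25  0.02  1.21 -0.81  1.8   1.1 ]
bayhi -75 0.0 [-0.93  1.14  0.88  1.91  0.64  0.84 -0.79]
bayhi -60 0.0 [-0.84  0.92  0.88  1.97  0.59  0.72 -0.61]
bayhi -45 0.0 [-0.68  0.71  0.81  1.99  0.5   0.66 -0.38]
bayhi -30 0.0 [-0.45  0.55  0.69  1.98  0.3   0.64 -0.06]
bayhi 0 0.0 [-0.04  0.5   0.5   1.87 -0.31  0.84  0.65]
bayhi 30 0.0 [ 0.25  0.68  0.4   1.67 -0.69  1.28  1.01]
bayhi 45 0.0 [ 0.4   0.8   0.32  1.56 -0.78  1.5   1.08]
bayhi 60 0.0 [ 0.53  0.93  0.22  1.44 -0.84  1.7   1.09]
bayhi 75 0.0 [ 0.64  1.07  0.12  1.32 -0.89  1.88  1.07]
```

```bash
sed -i 's/hz=r.hold_point_z if hz is None else hz/hz=.022 if hz is None else hz/' h.py; python3 - <<'E'
from h import *
g=[.533-.015*np.sin(.2),.2985+.015*np.cos(.2),.0385]
print(g)
c=move(.2,-40,g[:2]+[.075]);c=move(.2,-40,g)
E
```

```text
[np.float64(0.5300199600380741), np.float64(0.31320099866761864), 0.0385]
T [0.5328 0.2993 0.0581] row [ 0.0026 -0.0883  0.2011 -0.0281 -0.0003  0.0006] rows>= 1.3
T [0.5328 0.2993 0.0216] row [ 0.0027 -0.1489  0.3066 -0.0281 -0.0003  0.0006] rows>= 2.0
```

Call:
send_rows:
  commands: [0.0026, -0.0883, 0.201, -0.028, 0, 0, 1, 0.0026, -0.0883, 0.201, -0.028, 0, 0, 1, 0.0026, -0.0883, 0.201, -0.028, 0, 0, 1, 0.0027, -0.12, 0.256, -0.028, 0, 0, 1, 0.0027, -0.149, 0.3066, -0.028, 0, 0, 1, 0.0027, -0.149, 0.3066, -0.028, 0, 0, 1, 0.0027, -0.149, 0.3066, -0.028, 0, 0, 1]

```text
clock: 5.3
ee_pos: [0.5339, 0.2979, 0.0226]
orientation: [[0.98, 0.153, 0.129], [0.2, -0.751, -0.63], [0.001, 0.643, -0.766]]
ft_force: [1.0, 0.7, 0.2]
width: 1.001
```

```bash
python3 - <<'E'
from h import *
o=log();print(o["ee_pos"],np.array(o["orientation"]),o["ft_force"])
a=snap("scene","s1.png");b=snap("top","t1.png")
f=lambda im,x,y,w,h:cv2.resize(im[y:y+h,x:x+w],None,fx=6,fy=6,interpolation=cv2.INTER_CUBIC)[:,:,::-1]
cv2.imwrite("pics/c1.png",np.hstack([f(a,355,140,65,80),f(b,195,140,65,80)]))
E
```

```text
[0.5339 0.2979 0.0226] [[ 0.9798  0.1526  0.1289]
 [ 0.1997 -0.7508 -0.6296]
 [ 0.0007  0.6427 -0.7661]] [0.9683 0.7184 0.2292]
```

View pics/c1.png

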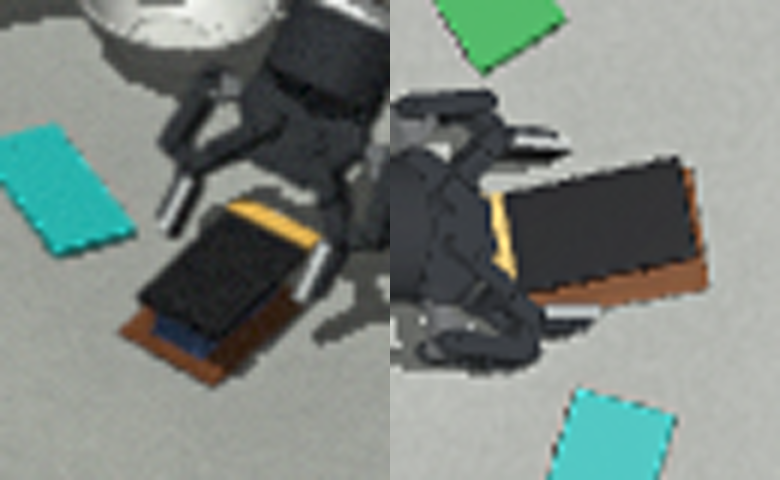

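Call:
send_rows:
  commands: [0, 0, 0, 0, 0, 0, -1, 0, 0, 0, 0, 0, 0, -1, 0, 0, 0, 0, 0, 0, -1, 0, 0, 0, 0, 0, 0, -1, 0, 0, 0, 0, 0, 0, -1, 0, 0, 0, 0, 0, 0, -1, 0, 0, 0, 0, 0, 0, -1]

```text
clock: 6.1
ee_pos: [0.5337, 0.2984, 0.0225]
orientation: [[0.98, 0.153, 0.13], [0.2, -0.75, -0.63], [0.001, 0.643, -0.766]]
ft_force: [-2.0, 1.2, 7.3]
width: 0.643
```

```bash
python3 - <<'E'
from h import *
o=log();print(o["clock"],o["ee_pos"],np.array(o["orientation"]),o["ft_force"],o["width"])
a=snap("scene","s2.png");b=snap("top","t2.png")
f=lambda im,x,y,w,h:cv2.resize(im[y:y+h,x:x+w],None,fx=6,fy=6,interpolation=cv2.INTER_CUBIC)[:,:,::-1]
cv2.imwrite("pics/c2.png",np.hstack([f(a,355,140,65,80),f(b,195,140,65,80)]))
E
```

```text
6.1 [0.5337 0.2984 0.0225] [[ 0.9797  0.153   0.1296]
 [ 0.2005 -0.7501 -0.6302]
 [ 0.0008  0.6434 -0.7655]] [-2.0077  1.2453  7.3256] 0.6431777590192557
```

View pics/c2.png

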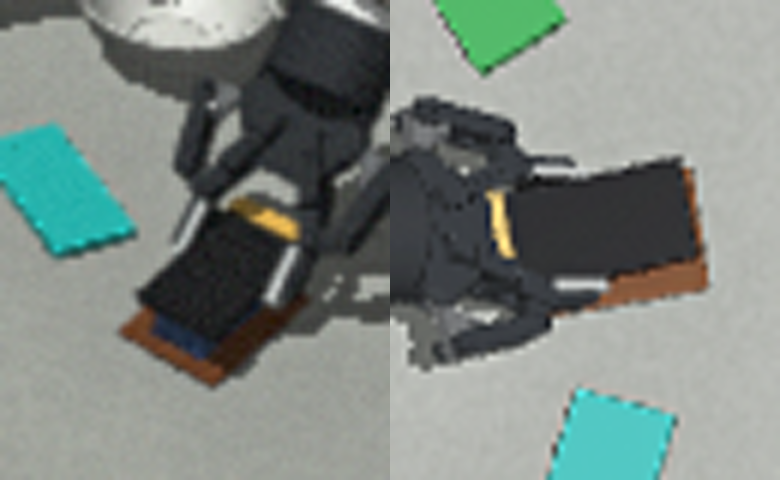

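```bash
cat >> h.py <<'E'
def plR(yaw,th):
    x=np.array([np.cos(yaw),np.sin(yaw),0]);z=np.array([0,0,1.]);y=np.cross(z,x)
    return Ro.from_rotvec(x*np.radians(th)).as_matrix()@np.column_stack([x,y,z])
def rows(Ts,R0,p0):
    """print rows for list of tool poses (P,R) from base (p0,R0)"""
    for P,R in Ts:
        d=R0.T@(P-p0)/.3; a=Ro.from_matrix(R0.T@R).as_rotvec()/(2*np.pi)
        print(np.concatenate([d,a]).round(4).tolist(),"rows>=",round(max(np.linalg.norm(P-p0)/.05,np.linalg.norm(a)*360/8.59),1))
def pl_tool(rel,pos,yaw,th):
    R=plR(yaw,th); return np.array(pos)+R@rel[0], R@rel[1]
E
python3 - <<'E'
from h import *
o=r.observe();p0=np.array(o["ee_pos"]);R0=np.array(o["orientation"])
yaw=np.arctan2(R0[1,0],R0[0,0]); 
pc=np.array([.533,.2985,.0385]); x=R0[:,0]; pc=pc+x*np.dot(x,p0-pc); print(yaw,pc)
Rp=plR(yaw,0); rel=(Rp.T@(p0-pc),Rp.T@R0)
json.dump([rel[0].tolist(),rel[1].tolist()],open("rel1.json","w")); print(rel[0])
A=pl_tool(rel,pc+[0,0,.03],yaw,0);B=pl_tool(rel,pc+[0,0,.12],yaw,0)
C=pl_tool(rel,[.527,.16,.20],.12,45);D=pl_tool(rel,[.521,.0195,.18],.04,90)
rows([A,B],R0,p0);print();rows([C],B[1],B[0]);print();rows([D],C[1],C[0])
E
```

```text
0.20193919205678812 [0.5336 0.2986 0.0385]
[ 0.     -0.0002 -0.0159]
[0.0001, 0.0643, -0.0766, -0.0, 0.0, -0.0] rows>= 0.6
[0.0003, 0.2574, -0.3062, -0.0, 0.0, -0.0] rows>= 2.4

[-0.1112, 0.4131, 0.1467, 0.1249, -0.0041, 0.0128] rows>= 5.3

[-0.0714, 0.4476, -0.0094, 0.1249, 0.006, 0.0117] rows>= 5.3
```

Call:
send_rows:
  commands: [0, 0.02, -0.024, 0, 0, 0, -1, 0, 0.064, -0.077, 0, 0, 0, -1, 0, 0.13, -0.155, 0, 0, 0, -1, 0, 0.2, -0.238, 0, 0, 0, -1, 0.0003, 0.2574, -0.3062, 0, 0, 0, -1, 0.0003, 0.2574, -0.3062, 0, 0, 0, -1, 0.0003, 0.2574, -0.3062, 0, 0, 0, -1]

```text
clock: 6.9
ee_pos: [0.5335, 0.2983, 0.1423]
orientation: [[0.98, 0.153, 0.129], [0.201, -0.751, -0.63], [0.001, 0.643, -0.766]]
ft_force: [-0.4, 0.5, -2.0]
width: 0.645
```

Call:
send_rows:
  commands: [-0.014, 0.052, 0.018, 0.0156, -0.0005, 0.0016, -1, -0.028, 0.103, 0.037, 0.0312, -0.001, 0.0032, -1, -0.042, 0.155, 0.055, 0.0468, -0.0015, 0.0048, -1, -0.056, 0.207, 0.073, 0.0625, -0.002, 0.0064, -1, -0.07, 0.258, 0.092, 0.078, -0.0025, 0.008, -1, -0.084, 0.31, 0.11, 0.0937, -0.003, 0.0096, -1, -0.098, 0.361, 0.128, 0.109, -0.0036, 0.0112, -1, -0.1112, 0.4131, 0.1467, 0.1249, -0.0041, 0.0128, -1]

```text
clock: 7.7
ee_pos: [0.5251, 0.1702, 0.1877]
orientation: [[0.993, 0.118, -0.011], [0.119, -0.989, 0.089], [-0.0, -0.089, -0.996]]
ft_force: [0.9, 0.4, -2.1]
width: 0.645
```

Call:
send_rows:
  commands: [-0.0089, 0.056, -0.0012, 0.0156, 0.0007, 0.0015, -1, -0.018, 0.112, -0.0024, 0.0312, 0.0015, 0.003, -1, -0.027, 0.168, -0.0035, 0.0468, 0.0022, 0.0044, -1, -0.036, 0.224, -0.0047, 0.0625, 0.003, 0.0058, -1, -0.045, 0.28, -0.006, 0.078, 0.0037, 0.0073, -1, -0.054, 0.336, -0.007, 0.0937, 0.0045, 0.0088, -1, -0.0714, 0.4476, -0.0094, 0.1249, 0.006, 0.0117, -1, -0.0714, 0.4476, -0.0094, 0.1249, 0.006, 0.0117, -1]

```text
clock: 8.5
ee_pos: [0.5197, 0.0288, 0.1767]
orientation: [[1.0, 0.015, -0.025], [0.029, -0.641, 0.767], [-0.004, -0.767, -0.641]]
ft_force: [-0.6, 0.1, -1.9]
width: 0.645
```

```bash
python3 - <<'E'
from h import *
o=log();p0=np.array(o["ee_pos"]);R0=np.array(o["orientation"]);print(o["clock"],p0,R0,o["ft_force"],o["width"],o["joint_positions"])
rel=[np.array(v) for v in json.load(open("rel1.json"))]
Rp=R0@rel[1].T; pc=p0-Rp@rel[0]; print("plaque est",pc,Rp)
a=snap("scene","s3.png");b=snap("top","t3.png")
for n in ("scene","top"):
    for t in("plaque","plaque_brass_end","stand_slot"):
        for d in r.pinpoint(n,t)[:5]: print(n,t,round(d["score"],2),towrld(n,d["point"]))
f=lambda im,x,y,w,h:cv2.resize(im[y:y+h,x:x+w],None,fx=4,fy=4,interpolation=cv2.INTER_CUBIC)[:,:,::-1]
cv2.imwrite("pics/c3.png",np.hstack([f(a,280,120,95,130),f(b,270,110,95,130)]))
E
```

```text
8.5 [0.5197 0.0288 0.1767] [[ 0.9996  0.0153 -0.0247]
 [ 0.0288 -0.641   0.767 ]
 [-0.0041 -0.7674 -0.6411]] [-0.6081  0.1    -1.9474] 0.6447731383941218 [ 0.137   0.5358  0.2337  1.8898 -0.9391  1.3419  0.9172]
plaque est [0.5202 0.0128 0.1769] [[ 0.9996  0.0042  0.0296]
 [ 0.0296 -0.0029 -0.9996]
 [-0.0041  1.     -0.003 ]]
scene plaque 0.8 [0.3896 0.3032 0.0033]
scene plaque 0.63 [0.3822 0.1411 0.0055]
scene plaque 0.63 [0.2431 0.2387 0.0022]
scene plaque 0.55 [0.5227 0.0154 0.1801]
scene plaque_brass_end 0.88 [0.3451 0.3122 0.0048]
scene plaque_brass_end 0.86 [0.6508 0.3477 0.0053]
scene plaque_brass_end 0.78 [0.5206 0.0131 0.2266]
scene plaque_brass_end 0.58 [0.198  0.2215 0.0067]
scene plaque_brass_end 0.54 [0.4137 0.1761 0.0061]
scene stand_slot 0.62 [0.5219 0.0202 0.0137]
top plaque 0.91 [ 0.3811  0.1349 -0.0008]
top plaque 0.88 [0.6864 0.3751 0.0048]
top plaque 0.87 [0.3919 0.2983 0.0092]
top plaque 0.6 [0.2417 0.2386 0.0042]
top plaque 0.49 [0.5177 0.0126 0.1745]
top plaque_brass_end 0.92 [0.4182 0.1766 0.0036]
top plaque_brass_end 0.88 [0.1943 0.2194 0.0021]
top plaque_brass_end 0.72 [0.3427 0.3137 0.005 ]
top plaque_brass_end 0.71 [0.5179 0.0138 0.1784]
top plaque_brass_end 0.64 [0.6519 0.3488 0.0031]
top stand_slot 0.74 [ 0.6377 -0.0624  0.002 ]
top stand_slot 0.7 [0.5217 0.0205 0.0099]
```

View pics/c3.png

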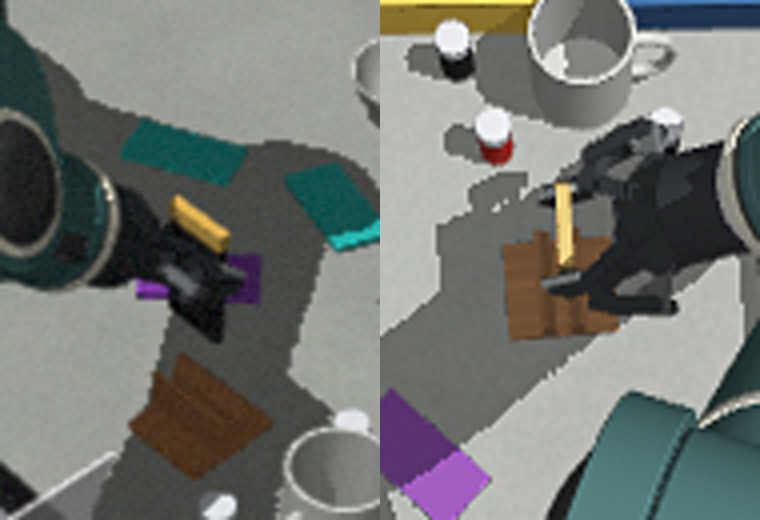

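```bash
python3 - <<'E'
from h import *
o=r.observe();p0=np.array(o["ee_pos"]);R0=np.array(o["orientation"]);print(p0)
rel=[np.array(v) for v in json.load(open("rel1.json"))]
rows([pl_tool(rel,[.521,.020,z],.035,90) for z in (.16,.13,.108,.095,.085,.075,.068)],R0,p0)
E
```

```text
[0.5203 0.0364 0.1797]
[0.0005, 0.0518, 0.0414, 0.0002, 0.0008, 0.0008] rows>= 0.4
[0.0005, 0.1283, 0.1059, 0.0002, 0.0008, 0.0008] rows>= 1.0
[0.0005, 0.1843, 0.1531, 0.0002, 0.0008, 0.0008] rows>= 1.4
[0.0004, 0.2175, 0.1811, 0.0002, 0.0008, 0.0008] rows>= 1.7
[0.0004, 0.243, 0.2025, 0.0002, 0.0008, 0.0008] rows>= 1.9
[0.0004, 0.2685, 0.224, 0.0002, 0.0008, 0.0008] rows>= 2.1
[0.0004, 0.2863, 0.239, 0.0002, 0.0008, 0.0008] rows>= 2.2
```

Call:
send_rows:
  commands: [0.0005, 0.052, 0.0414, 0, 0.0008, 0.0008, -1, 0.0005, 0.09, 0.0737, 0, 0.0008, 0.0008, -1, 0.0005, 0.128, 0.106, 0, 0.0008, 0.0008, -1, 0.0005, 0.16, 0.13, 0, 0.0008, 0.0008, -1, 0.0005, 0.1843, 0.153, 0, 0.0008, 0.0008, -1, 0.0005, 0.1843, 0.153, 0, 0.0008, 0.0008, -1, 0.0005, 0.1843, 0.153, 0, 0.0008, 0.0008, -1, 0.0005, 0.1843, 0.153, 0, 0.0008, 0.0008, -1]

```text
clock: 9.7
ee_pos: [0.5207, 0.0346, 0.1078]
orientation: [[0.999, 0.02, -0.025], [0.032, -0.644, 0.765], [-0.0, -0.765, -0.644]]
ft_force: [-0.4, -0.5, -1.4]
width: 0.645
```

```bash
python3 - <<'E'
from h import *
a=snap("scene","s4.png");b=snap("top","t4.png")
o=log();p0=np.array(o["ee_pos"]);R0=np.array(o["orientation"]);print(o["clock"],p0,o["ft_force"],o["width"])
rel=[np.array(v) for v in json.load(open("rel1.json"))]
Rp=R0@rel[1].T; pc=p0-Rp@rel[0]; print("plaque est",pc,Rp)
for n in ("scene","top"):
    for t in("plaque","plaque_brass_end"):
        for d in r.pinpoint(n,t)[:5]:
            w=towrld(n,d["point"])
            if w[2]>.03: print(n,t,round(d["score"],2),w)
f=lambda im,x,y,w,h:cv2.resize(im[y:y+h,x:x+w],None,fx=6,fy=6,interpolation=cv2.INTER_CUBIC)[:,:,::-1]
cv2.imwrite("pics/c4.png",np.hstack([f(a,295,165,65,80),f(b,285,140,65,80)]))
rows([pl_tool(rel,[.521,.020,z],.035,90) for z in (.095,.085,.075,.068)],R0,p0)
E
```

```text
9.8 [0.5206 0.0346 0.1078] [ 0.5817  0.492  -1.2544] 0.6391988777925594
plaque est [0.5212 0.0187 0.1081] [[ 0.9995  0.0002  0.0327]
 [ 0.0327  0.0007 -0.9995]
 [-0.0003  1.      0.0007]]
scene plaque 0.61 [0.5239 0.0204 0.1124]
scene plaque_brass_end 0.67 [0.5238 0.0222 0.16  ]
top plaque 0.38 [0.5196 0.0176 0.109 ]
[-0.0005, 0.0303, 0.0314, 0.0001, -0.0003, -0.0003] rows>= 0.3
[-0.0005, 0.0559, 0.0529, 0.0001, -0.0003, -0.0003] rows>= 0.5
[-0.0005, 0.0814, 0.0744, 0.0001, -0.0003, -0.0003] rows>= 0.7
[-0.0005, 0.0992, 0.0894, 0.0001, -0.0003, -0.0003] rows>= 0.8
```

View pics/c4.png

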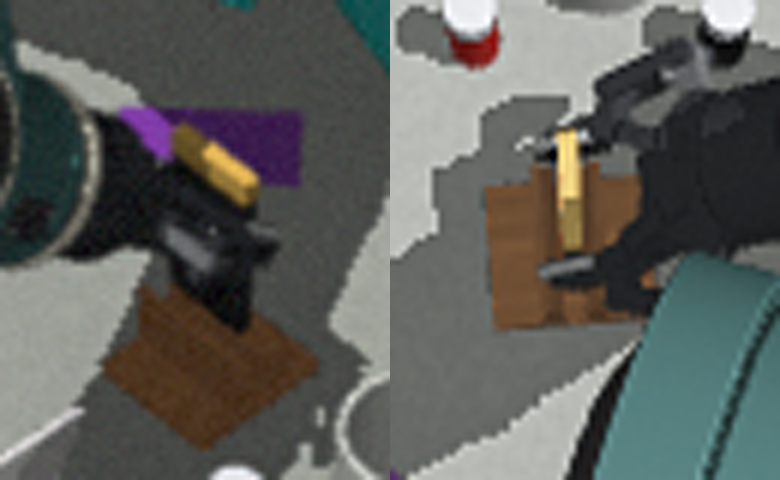

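Call:
send_rows:
  commands: [-0.0005, 0.0303, 0.0314, 0, 0, 0, -1, -0.0005, 0.043, 0.042, 0, 0, 0, -1, -0.0005, 0.056, 0.053, 0, 0, 0, -1, -0.0005, 0.056, 0.053, 0, 0, 0, -1, -0.0005, 0.056, 0.053, 0, 0, 0, -1]

```text
clock: 10.5
ee_pos: [0.5201, 0.036, 0.084]
orientation: [[0.999, 0.019, -0.025], [0.032, -0.644, 0.765], [-0.002, -0.765, -0.644]]
ft_force: [0.2, -0.4, -1.9]
width: 0.648
```

```bash
cat > st.py <<'E'
from h import *
import sys
o=log();p0=np.array(o["ee_pos"]);R0=np.array(o["orientation"]);print(o["clock"],p0,o["ft_force"],o["ft_torque"],o["width"])
rel=[np.array(v) for v in json.load(open(sys.argv[1]))]
Rp=R0@rel[1].T; pc=p0-Rp@rel[0]; print("plaque est",pc,Rp)
E
python3 st.py rel1.json
```

```text
10.5 [0.5201 0.036  0.084 ] [ 0.2064 -0.4168 -1.9352] [-1.2296 -0.0557  0.0108] 0.6478338540558176
plaque est [0.5206 0.02   0.0842] [[ 0.9995  0.0016  0.0327]
 [ 0.0327  0.0006 -0.9995]
 [-0.0016  1.      0.0006]]
```

Call:
send_rows:
  commands: [0, 0.014, 0.012, 0, 0, 0, -1, 0, 0.028, 0.0235, 0, 0, 0, -1, 0, 0.036, 0.03, 0, 0, 0, -1, 0, 0.041, 0.0345, 0, 0, 0, -1, 0, 0.041, 0.0345, 0, 0, 0, -1, 0, 0.041, 0.0345, 0, 0, 0, -1]

```text
clock: 11.1
ee_pos: [0.5201, 0.036, 0.0681]
orientation: [[0.999, 0.02, -0.025], [0.032, -0.644, 0.765], [-0.001, -0.765, -0.644]]
ft_force: [-0.2, -1.0, -2.0]
width: 0.64
```

```bash
python3 st.py rel1.json
```

```text
11.1 [0.5201 0.036  0.0681] [-0.1585 -1.0058 -1.9567] [-1.4141 -0.0103  0.079 ] 0.6401735582693089
plaque est [0.5206 0.02   0.0683] [[ 0.9995  0.0012  0.0327]
 [ 0.0327  0.0007 -0.9995]
 [-0.0012  1.      0.0007]]
```

Call:
send_rows:
  commands: [0, 0.002, 0.0016, 0, 0, 0, -1, 0, 0.0038, 0.0032, 0, 0, 0, -1, 0, 0.005, 0.0042, 0, 0, 0, -1, 0, 0.005, 0.0042, 0, 0, 0, -1]

```text
clock: 11.5
ee_pos: [0.5203, 0.036, 0.0664]
orientation: [[0.999, 0.02, -0.025], [0.032, -0.643, 0.765], [-0.001, -0.765, -0.644]]
ft_force: [-0.3, -2.4, 2.8]
width: 0.642
```

```bash
python3 st.py rel1.json
```

```text
11.5 [0.5203 0.036  0.0664] [-0.2958 -2.4335  2.8073] [-0.6796  0.187   0.1241] 0.6418675142090184
plaque est [0.5208 0.0201 0.0667] [[ 0.9995  0.0007  0.0327]
 [ 0.0327  0.0004 -0.9995]
 [-0.0007  1.      0.0003]]
```

Call:
send_rows:
  commands: [0, 0, 0, 0, 0, 0, 1, 0, 0, 0, 0, 0, 0, 1, 0, 0, 0, 0, 0, 0, 1, 0, 0, 0, 0, 0, 0, 1, 0, 0, 0, 0, 0, 0, 1, 0, 0, 0, 0, 0, 0, 1]

```text
clock: 12.1
ee_pos: [0.5202, 0.036, 0.0662]
orientation: [[0.999, 0.02, -0.025], [0.032, -0.644, 0.765], [-0.001, -0.765, -0.644]]
ft_force: [-1.0, 1.3, -0.9]
width: 0.997
```

```bash
python3 st.py rel1.json; python3 - <<'E'
from h import *
a=snap("scene","s5.png");b=snap("top","t5.png")
for n in ("scene","top"):
    for t in("plaque","plaque_brass_end"):
        for d in r.pinpoint(n,t)[:5]:
            w=towrld(n,d["point"])
            if w[2]>.03: print(n,t,round(d["score"],2),w)
f=lambda im,x,y,w,h:cv2.resize(im[y:y+h,x:x+w],None,fx=6,fy=6,interpolation=cv2.INTER_CUBIC)[:,:,::-1]
cv2.imwrite("pics/c5.png",np.hstack([f(a,295,165,65,80),f(b,285,140,65,80)]))
o=r.observe();p0=np.array(o["ee_pos"]);R0=np.array(o["orientation"])
A=(p0-.12*R0[:,2],R0)
def P(psi,tau,g):
    R=toolR(psi,tau); return np.array(g)+.022*R[:,2],R
B=P(.035,0,[.521,.0,.24]); R65=toolR(.035,-65); g=np.array([.521,.020,.079])
C=(g+.022*R65[:,2]-.12*R65[:,2],R65); C0=(C[0]+[0,0.03,.05],R65); G=(g+.022*R65[:,2],R65)
rows([A,B],R0,p0);rows([B],A[1],A[0]);print();rows([C0,C],B[1],B[0]);print();rows([G],C[1],C[0])
E
```

```text
12.1 [0.5202 0.036  0.0662] [-1.0285  1.2635 -0.9321] [-0.7849 -0.0361  0.0184] 0.9974839756627892
plaque est [0.5207 0.0201 0.0664] [[ 0.9995  0.0011  0.0328]
 [ 0.0328  0.0006 -0.9995]
 [-0.0011  1.      0.0006]]
scene plaque 0.46 [0.5222 0.0205 0.0701]
scene plaque_brass_end 0.48 [0.5226 0.0211 0.1165]
top plaque 0.56 [ 0.6437 -0.2802  0.1203]
top plaque_brass_end 0.54 [0.5197 0.0181 0.116 ]
[-0.0, -0.0, -0.4, 0.0, 0.0, 0.0] rows>= 2.4
[-0.0016, -0.3098, -0.4176, -0.1387, -0.0001, -0.0005] rows>= 5.8
[-0.0016, -0.3098, -0.0176, -0.1387, -0.0001, -0.0005] rows>= 5.8

[0.0058, -0.4626, 0.1586, -0.1806, 0.0, -0.0] rows>= 7.6
[0.0023, -0.3627, 0.3253, -0.1806, 0.0, -0.0] rows>= 7.6

[0.0, 0.0, 0.4, 0.0, 0.0, 0.0] rows>= 2.4
```

View pics/c5.png

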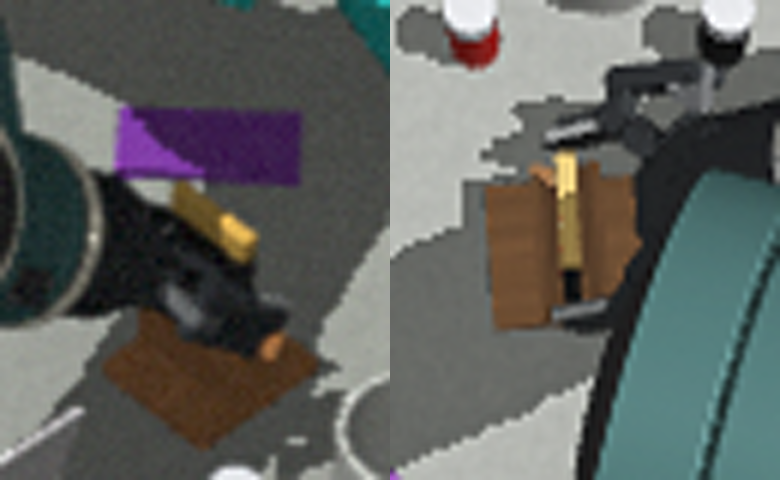

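Call:
send_rows:
  commands: [0, 0, -0.06, 0, 0, 0, 1, 0, 0, -0.15, 0, 0, 0, 1, 0, 0, -0.28, 0, 0, 0, 1, 0, 0, -0.4, 0, 0, 0, 1, 0, 0, -0.4, 0, 0, 0, 1]

```text
clock: 12.9
ee_pos: [0.5243, -0.0611, 0.1464]
orientation: [[1.0, 0.02, -0.019], [0.027, -0.647, 0.762], [0.003, -0.762, -0.647]]
ft_force: [-0.2, -0.2, -1.0]
width: 0.997
```

Call:
send_rows:
  commands: [-0.0016, -0.155, -0.01, -0.0693, 0, 0, 1, -0.0016, -0.155, -0.01, -0.0693, 0, 0, 1, -0.0016, -0.155, -0.01, -0.0693, 0, 0, 1, -0.0016, -0.31, -0.0176, -0.1387, 0, -0.0005, 1, -0.0016, -0.31, -0.0176, -0.1387, 0, -0.0005, 1, -0.0016, -0.31, -0.0176, -0.1387, 0, -0.0005, 1, -0.0016, -0.31, -0.0176, -0.1387, 0, -0.0005, 1, -0.0016, -0.31, -0.0176, -0.1387, 0, -0.0005, 1]

```text
clock: 13.7
ee_pos: [0.5207, 0.0012, 0.2182]
orientation: [[0.999, 0.037, -0.0], [0.037, -0.999, 0.001], [-0.0, -0.001, -1.0]]
ft_force: [-0.0, -0.8, 0.0]
width: 1.0
```

Call:
send_rows:
  commands: [0.001, -0.115, 0.04, -0.0452, 0, 0, 1, 0.001, -0.115, 0.04, -0.0452, 0, 0, 1, 0.003, -0.231, 0.08, -0.09, 0, 0, 1, 0.003, -0.231, 0.08, -0.09, 0, 0, 1, 0.0045, -0.347, 0.12, -0.1355, 0, 0, 1, 0.0045, -0.347, 0.12, -0.1355, 0, 0, 1, 0.0058, -0.4626, 0.1586, -0.1806, 0, 0, 1, 0.0058, -0.4626, 0.1586, -0.1806, 0, 0, 1]

```text
clock: 14.5
ee_pos: [0.5174, 0.1415, 0.1681]
orientation: [[0.999, 0.018, 0.031], [0.035, -0.418, -0.908], [-0.003, 0.908, -0.418]]
ft_force: [0.0, 0.5, 0.5]
width: 1.002
```

```bash
python3 - <<'E'
from h import *
o=log();p0=np.array(o["ee_pos"]);R0=np.array(o["orientation"]);print(o["clock"],p0,R0,o["joint_positions"])
a=snap("scene","s6.png");b=snap("top","t6.png")
for n in ("scene","top"):
    for t in("plaque","plaque_brass_end"):
        for d in r.pinpoint(n,t)[:5]:
            w=towrld(n,d["point"])
            if w[2]>.03: print(n,t,round(d["score"],2),w)
f=lambda im,x,y,w,h:cv2.resize(im[y:y+h,x:x+w],None,fx=6,fy=6,interpolation=cv2.INTER_CUBIC)[:,:,::-1]
cv2.imwrite("pics/c6.png",np.hstack([f(a,295,165,65,80),f(b,270,140,65,80)]))
R65=toolR(.035,-65); g=np.array([.521,.020,.079])
C=(g+.022*R65[:,2]-.09*R65[:,2],R65); G=(g+.022*R65[:,2],R65)
rows([C],R0,p0);rows([G],C[1],C[0])
E
```

```text
14.5 [0.5174 0.1415 0.1681] [[ 0.9994  0.0179  0.0308]
 [ 0.0355 -0.4181 -0.9077]
 [-0.0034  0.9082 -0.4184]] [-1.088   0.837   0.5035  1.6661  0.525   1.4627 -0.8259]
scene plaque 0.66 [0.5215 0.0211 0.0753]
scene plaque_brass_end 0.68 [0.5184 0.0208 0.1165]
top plaque_brass_end 0.59 [0.519  0.0187 0.111 ]
[-0.0015, -0.0992, 0.2658, 0.0007, 0.0002, 0.0005] rows>= 1.7
[-0.0, 0.0, 0.3, 0.0, 0.0, 0.0] rows>= 1.8
```

View pics/c6.png

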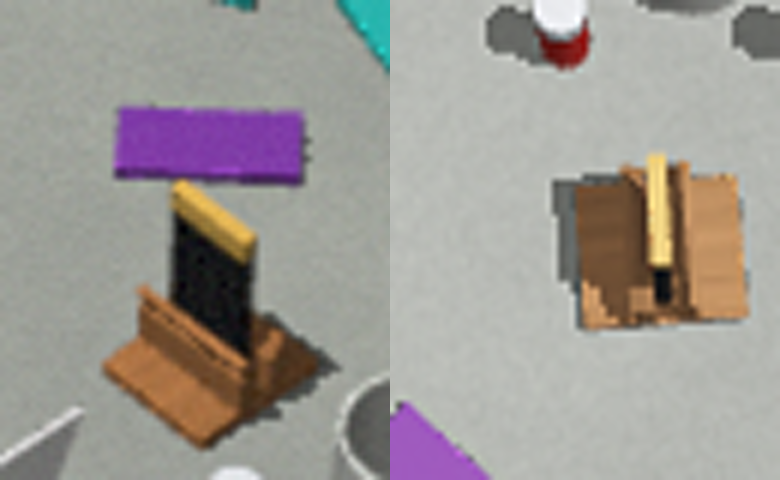

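Call:
send_rows:
  commands: [-0.0015, -0.0992, 0.2658, 0, 0, 0, 1, -0.0015, -0.0992, 0.2658, 0, 0, 0, 1, -0.0015, -0.0992, 0.2658, 0, 0, 0, 1, -0.0015, -0.0992, 0.2658, 0, 0, 0, 1]

```text
clock: 15.2
ee_pos: [0.5199, 0.0779, 0.1109]
orientation: [[1.0, 0.012, 0.029], [0.031, -0.424, -0.905], [0.001, 0.905, -0.425]]
ft_force: [0.2, 0.0, 0.8]
width: 1.004
```

```bash
python3 - <<'E'
from h import *
o=log();p0=np.array(o["ee_pos"]);R0=np.array(o["orientation"]);print(o["clock"],p0,R0)
R65=toolR(.035,-65); g=np.array([.521,.020,.079])
C=(g+.022*R65[:,2]-.03*R65[:,2],R65); G=(g+.022*R65[:,2],R65)
rows([C,G],R0,p0)
a=snap("scene","s7.png");b=snap("top","t7.png")
f=lambda im,x,y,w,h:cv2.resize(im[y:y+h,x:x+w],None,fx=6,fy=6,interpolation=cv2.INTER_CUBIC)[:,:,::-1]
cv2.imwrite("pics/c7.png",np.hstack([f(a,295,165,65,80),f(b,265,140,65,80)]))
E
```

```text
15.2 [0.5199 0.0779 0.1109] [[ 0.9995  0.0122  0.0289]
 [ 0.0313 -0.4243 -0.905 ]
 [ 0.0012  0.9054 -0.4245]]
[-0.0025, -0.0145, 0.1933, -0.0003, 0.0004, -0.0004] rows>= 1.2
[-0.0022, -0.0143, 0.2933, -0.0003, 0.0004, -0.0004] rows>= 1.8
```

View pics/c7.png

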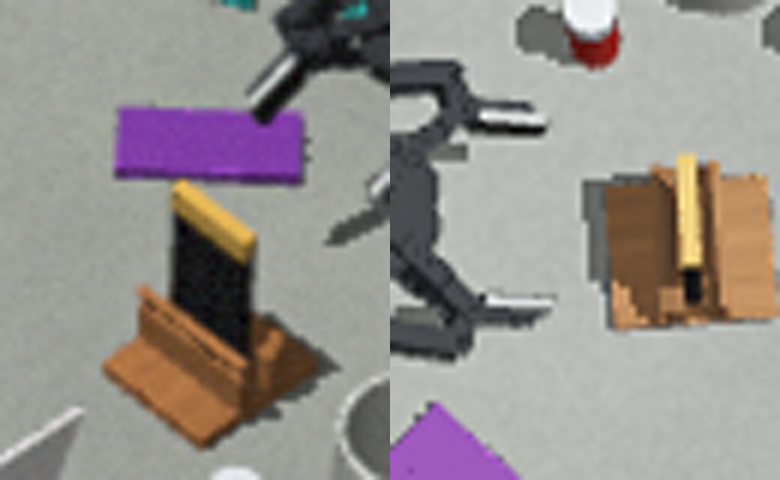

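Call:
send_rows:
  commands: [-0.001, -0.014, 0.1, 0, 0, 0, 1, -0.0022, -0.0143, 0.193, 0, 0, 0, 1, -0.0022, -0.0143, 0.25, 0, 0, 0, 1, -0.0022, -0.0143, 0.2933, 0, 0, 0, 1, -0.0022, -0.0143, 0.2933, 0, 0, 0, 1, -0.0022, -0.0143, 0.2933, 0, 0, 0, 1]

```text
clock: 15.9
ee_pos: [0.5221, 0.0022, 0.0691]
orientation: [[0.999, 0.014, 0.032], [0.035, -0.423, -0.905], [0.001, 0.906, -0.423]]
ft_force: [-0.7, -0.1, 0.0]
width: 1.003
```

Call:
send_rows:
  commands: [0, 0, 0, 0, 0, 0, -1, 0, 0, 0, 0, 0, 0, -1, 0, 0, 0, 0, 0, 0, -1, 0, 0, 0, 0, 0, 0, -1, 0, 0, 0, 0, 0, 0, -1, 0, 0, 0, 0, 0, 0, -1, 0, 0, 0, 0, 0, 0, -1]

```text
clock: 16.6
ee_pos: [0.5219, 0.0015, 0.069]
orientation: [[0.999, 0.014, 0.032], [0.035, -0.422, -0.906], [0.001, 0.906, -0.422]]
ft_force: [-1.2, 3.0, 5.8]
width: 0.642
```

```bash
python3 - <<'E'
from h import *
o=log();p0=np.array(o["ee_pos"]);R0=np.array(o["orientation"]);print(o["clock"],p0,R0,o["ft_force"],o["width"],np.degrees(np.arctan2(R0[1,2],-R0[2,2])))
a=snap("scene","s8.png");b=snap("top","t8.png")
f=lambda im,x,y,w,h:cv2.resize(im[y:y+h,x:x+w],None,fx=6,fy=6,interpolation=cv2.INTER_CUBIC)[:,:,::-1]
cv2.imwrite("pics/c8.png",np.hstack([f(a,295,165,65,80),f(b,265,140,65,80)]))
for n in ("scene","top"):
    for t in("plaque","plaque_brass_end"):
        for d in r.pinpoint(n,t)[:5]:
            w=towrld(n,d["point"])
            if w[2]>.03: print(n,t,round(d["score"],2),w)
E
```

```text
16.6 [0.5219 0.0015 0.069 ] [[ 0.9994  0.0141  0.0322]
 [ 0.0351 -0.422  -0.9059]
 [ 0.0008  0.9065 -0.4222]] [-1.2024  2.995   5.8228] 0.6424541532232095 -65.01034563740257
scene plaque 0.58 [0.5214 0.02   0.0701]
scene plaque_brass_end 0.55 [0.5256 0.0215 0.1135]
top plaque 0.6 [0.52   0.0169 0.0671]
top plaque_brass_end 0.39 [0.5203 0.0182 0.113 ]
```

View pics/c8.png

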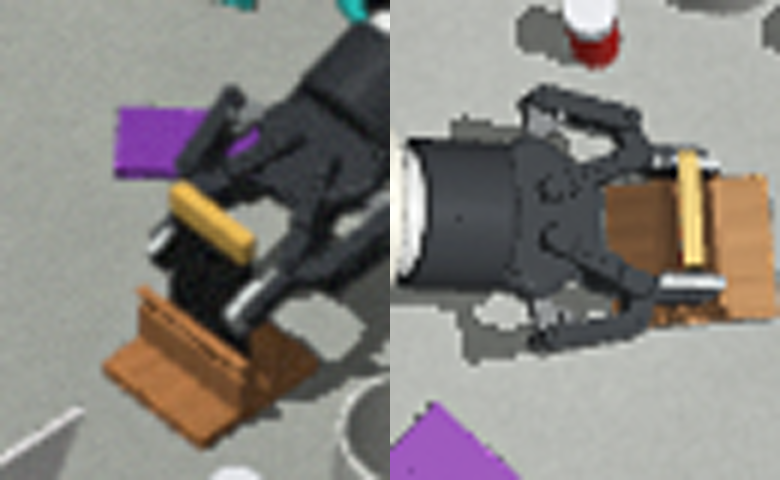

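```bash
python3 - <<'E'
from h import *
o=r.observe();p0=np.array(o["ee_pos"]);R0=np.array(o["orientation"])
yaw=np.arctan2(R0[1,0],R0[0,0]); pc=np.array([.521,.02,.067]); x=R0[:,0]; pc=pc+x*np.dot(x,p0-pc); print(yaw,pc)
Rp=plR(yaw,90); rel=(Rp.T@(p0-pc),Rp.T@R0); print(rel[0])
json.dump([rel[0].tolist(),rel[1].tolist()],open("rel2.json","w"))
B=pl_tool(rel,pc+[0,0,.125],yaw,90); C=pl_tool(rel,[.516,-.10,.20],.037,135); D=pl_tool(rel,[.511,-.215,.14],.038,180)
rows([B],R0,p0);rows([C],B[1],B[0]);rows([D],C[1],C[0])
E
```

```text
0.03515453276152786 [0.5213 0.02   0.067 ]
[-0.      0.002   0.0185]
[0.0003, 0.3777, -0.1759, -0.0, -0.0, -0.0] rows>= 2.5
[-0.0316, 0.1458, 0.3578, 0.125, 0.0001, -0.0002] rows>= 5.2
[-0.0308, 0.244, 0.326, 0.125, -0.0001, -0.0001] rows>= 5.2
```

Call:
send_rows:
  commands: [0, 0.03, -0.014, 0, 0, 0, -1, 0, 0.09, -0.042, 0, 0, 0, -1, 0, 0.17, -0.079, 0, 0, 0, -1, 0, 0.25, -0.116, 0, 0, 0, -1, 0, 0.33, -0.154, 0, 0, 0, -1, 0.0003, 0.3777, -0.176, 0, 0, 0, -1, 0.0003, 0.3777, -0.176, 0, 0, 0, -1]

```text
clock: 17.6
ee_pos: [0.5221, 0.0013, 0.1953]
orientation: [[0.999, 0.012, 0.032], [0.034, -0.424, -0.905], [0.002, 0.906, -0.424]]
ft_force: [0.8, -0.1, -2.1]
width: 0.644
```

Call:
send_rows:
  commands: [-0.004, 0.018, 0.045, 0.0156, 0, 0, -1, -0.008, 0.036, 0.089, 0.0312, 0, 0, -1, -0.012, 0.055, 0.134, 0.0469, 0, 0, -1, -0.016, 0.073, 0.179, 0.0625, 0, 0, -1, -0.02, 0.091, 0.224, 0.078, 0, 0, -1, -0.024, 0.109, 0.268, 0.0937, 0, 0, -1, -0.028, 0.128, 0.313, 0.109, 0, 0, -1, -0.0316, 0.1458, 0.3578, 0.125, 0, 0, -1]

```text
clock: 18.4
ee_pos: [0.516, -0.115, 0.1876]
orientation: [[0.999, 0.033, 0.012], [0.035, -0.94, -0.339], [0.001, 0.339, -0.941]]
ft_force: [0.5, 0.5, -2.3]
width: 0.641
```

Call:
send_rows:
  commands: [-0.004, 0.03, 0.041, 0.0156, 0, 0, -1, -0.008, 0.061, 0.082, 0.0312, 0, 0, -1, -0.012, 0.092, 0.122, 0.0469, 0, 0, -1, -0.0155, 0.122, 0.163, 0.0625, 0, 0, -1, -0.019, 0.152, 0.204, 0.078, 0, 0, -1, -0.023, 0.183, 0.245, 0.0937, 0, 0, -1, -0.027, 0.213, 0.285, 0.109, 0, 0, -1, -0.0308, 0.244, 0.326, 0.125, 0, 0, -1]

```text
clock: 19.2
ee_pos: [0.5103, -0.2177, 0.1202]
orientation: [[0.999, 0.031, -0.014], [0.034, -0.904, 0.426], [0.0, -0.427, -0.904]]
ft_force: [1.4, 1.3, -2.2]
width: 0.639
```

Call:
send_rows:
  commands: [0, 0, 0, 0, 0, 0, -1, 0, 0, 0, 0, 0, 0, -1, 0, 0, 0, 0, 0, 0, -1]

```text
clock: 19.5
ee_pos: [0.5106, -0.2164, 0.1209]
orientation: [[0.999, 0.032, -0.015], [0.036, -0.906, 0.422], [-0.0, -0.422, -0.906]]
ft_force: [0.4, 0.2, -1.6]
width: 0.641
```

```bash
python3 st.py rel2.json; python3 - <<'E'
from h import *
a=snap("scene","s9.png");b=snap("top","t9.png")
f=lambda im,x,y,w,h:cv2.resize(im[y:y+h,x:x+w],None,fx=4,fy=4,interpolation=cv2.INTER_CUBIC)[:,:,::-1]
cv2.imwrite("pics/c9.png",np.hstack([f(a,215,170,95,130),f(b,360,110,95,130)]))
for n in ("scene","top"):
    for t in("plaque","plaque_brass_end","bay","lid_handle"):
        for d in r.pinpoint(n,t)[:6]:
            w=towrld(n,d["point"])
            if w[2]>.02: print(n,t,round(d["score"],2),w)
E
```

```text
19.5 [ 0.5106 -0.2164  0.1209] [ 0.3601  0.246  -1.5675] [-0.5667 -0.0435 -0.0339] 0.6405159804469481
plaque est [ 0.5106 -0.2144  0.1394] [[ 0.9993  0.0363 -0.0004]
 [ 0.0363 -0.9993 -0.    ]
 [-0.0004  0.     -1.    ]]
scene plaque 0.91 [ 0.5121 -0.2106  0.1427]
scene plaque_brass_end 0.83 [ 0.516  -0.2613  0.1392]
scene bay 0.75 [ 0.5111 -0.2166  0.026 ]
scene lid_handle 0.58 [ 0.6432 -0.2752  0.1187]
top plaque 0.65 [ 0.5091 -0.2164  0.1377]
top plaque_brass_end 0.61 [ 0.5101 -0.2658  0.1405]
top bay 0.97 [ 0.5131 -0.217   0.0279]
top lid_handle 0.66 [ 0.6464 -0.2769  0.1231]
```

View pics/c9.png

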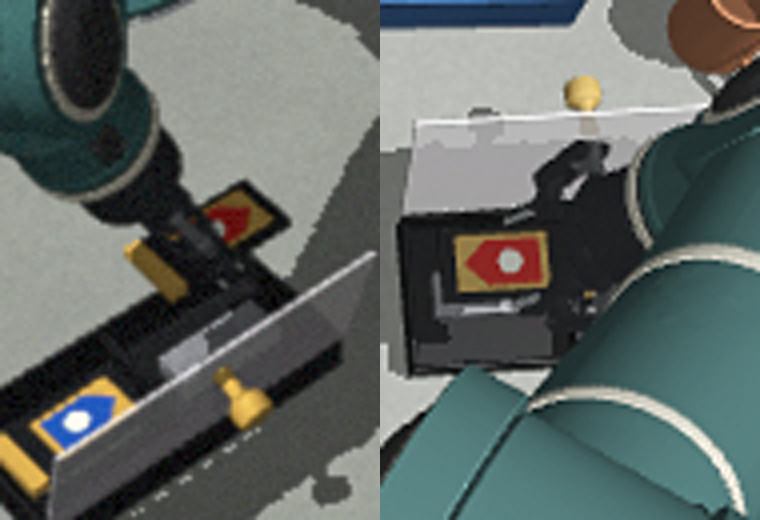

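```bash
python3 - <<'E'
from h import *
o=r.observe();p0=np.array(o["ee_pos"]);R0=np.array(o["orientation"])
rel=[np.array(v) for v in json.load(open("rel2.json"))]
rows([pl_tool(rel,[.5115,-.2155,z],.038,180) for z in (.12,.09,.06,.05,.04,.034,.031)],R0,p0)
E
```

```text
[0.0032, 0.0289, 0.0596, 0.0, -0.0002, -0.0003] rows>= 0.4
[0.0032, 0.0711, 0.1502, 0.0, -0.0002, -0.0003] rows>= 1.0
[0.0031, 0.1133, 0.2409, 0.0, -0.0002, -0.0003] rows>= 1.6
[0.0031, 0.1274, 0.2711, 0.0, -0.0002, -0.0003] rows>= 1.8
[0.0031, 0.1414, 0.3013, 0.0, -0.0002, -0.0003] rows>= 2.0
[0.0031, 0.1499, 0.3195, 0.0, -0.0002, -0.0003] rows>= 2.1
[0.0031, 0.1541, 0.3285, 0.0, -0.0002, -0.0003] rows>= 2.2
```

Call:
send_rows:
  commands: [0.003, 0.029, 0.06, 0, 0, 0, -1, 0.003, 0.071, 0.15, 0, 0, 0, -1, 0.003, 0.1, 0.21, 0, 0, 0, -1, 0.003, 0.12, 0.256, 0, 0, 0, -1, 0.003, 0.1346, 0.286, 0, 0, 0, -1, 0.003, 0.1456, 0.31, 0, 0, 0, -1, 0.003, 0.1499, 0.3195, 0, 0, 0, -1, 0.003, 0.1499, 0.3195, 0, 0, 0, -1]

```text
clock: 20.8
ee_pos: [0.5116, -0.2177, 0.0155]
orientation: [[0.999, 0.032, -0.014], [0.035, -0.906, 0.422], [0.0, -0.422, -0.907]]
ft_force: [0.1, -0.4, -1.3]
width: 0.642
```

```bash
python3 st.py rel2.json; python3 - <<'E'
from h import *
a=snap("scene","s10.png");b=snap("top","t10.png")
f=lambda im,x,y,w,h:cv2.resize(im[y:y+h,x:x+w],None,fx=4,fy=4,interpolation=cv2.INTER_CUBIC)[:,:,::-1]
cv2.imwrite("pics/c10.png",np.hstack([f(a,215,170,95,130),f(b,360,110,95,130)]))
for n in ("scene","top"):
    for t in("plaque","plaque_brass_end"):
        for d in r.pinpoint(n,t)[:6]:
            w=towrld(n,d["point"])
            if w[2]>.02: print(n,t,round(d["score"],2),w)
E
```

```text
20.8 [ 0.5116 -0.2177  0.0155] [ 0.1113 -0.3785 -1.3058] [-0.5721 -0.011   0.0027] 0.6417346931383802
plaque est [ 0.5115 -0.2156  0.034 ] [[ 0.9994  0.0355  0.0004]
 [ 0.0355 -0.9994 -0.0001]
 [ 0.0004  0.0001 -1.    ]]
scene plaque 0.49 [ 0.511  -0.2147  0.0359]
scene plaque_brass_end 0.54 [ 0.5164 -0.2598  0.0338]
top plaque 0.77 [ 0.5108 -0.2178  0.0324]
```

View pics/c10.png

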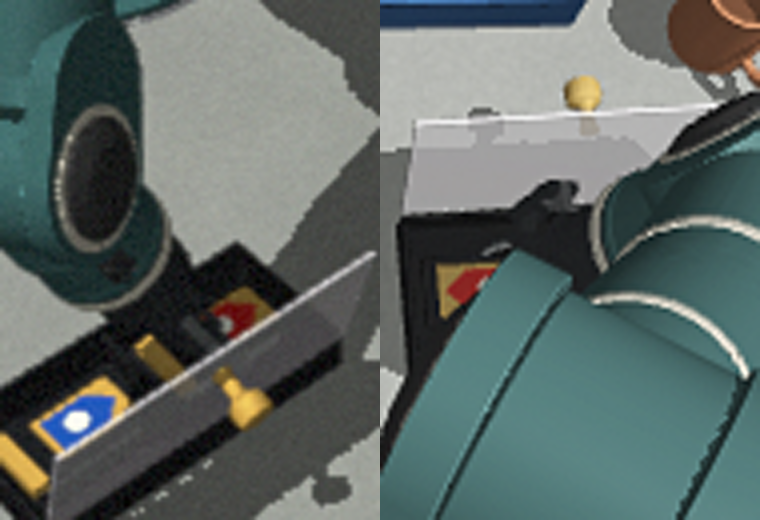

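Call:
send_rows:
  commands: [0, 0.002, 0.004, 0, 0, 0, -1, 0, 0.0037, 0.008, 0, 0, 0, -1, 0, 0.005, 0.0112, 0, 0, 0, -1, 0, 0.005, 0.0112, 0, 0, 0, -1]

```text
clock: 21.5
ee_pos: [0.5115, -0.2176, 0.0125]
orientation: [[0.999, 0.032, -0.014], [0.035, -0.906, 0.423], [0.001, -0.423, -0.906]]
ft_force: [-3.6, 0.5, 14.2]
width: 0.644
```

```bash
python3 st.py rel2.json
```

```text
21.5 [ 0.5115 -0.2176  0.0125] [-3.5658  0.4869 14.2389] [0.8411 1.0287 0.3116] 0.6440510317582806
plaque est [ 0.5115 -0.2156  0.031 ] [[ 0.9994  0.0354  0.0005]
 [ 0.0354 -0.9994  0.0006]
 [ 0.0006 -0.0006 -1.    ]]
```

Call:
send_rows:
  commands: [0, -0.0006, -0.0012, 0, 0, 0, 0.3, 0, -0.0006, -0.0012, 0, 0, 0, 0.4, 0, -0.0006, -0.0012, 0, 0, 0, 0.5, 0, -0.0006, -0.0012, 0, 0, 0, 0.6, 0, -0.0006, -0.0012, 0, 0, 0, 0.6, 0, -0.0006, -0.0012, 0, 0, 0, 0.6]

```text
clock: 22.1
ee_pos: [0.5115, -0.2175, 0.0121]
orientation: [[0.999, 0.032, -0.015], [0.035, -0.906, 0.422], [0.0, -0.422, -0.906]]
ft_force: [-0.3, 0.9, 0.2]
width: 0.801
```

```bash
python3 st.py rel2.json; python3 - <<'E'
from h import *
a=snap("scene","s11.png")
f=lambda im,x,y,w,h:cv2.resize(im[y:y+h,x:x+w],None,fx=6,fy=6,interpolation=cv2.INTER_CUBIC)[:,:,::-1]
cv2.imwrite("pics/c11.png",f(a,215,210,95,80))
E
```

```text
22.1 [ 0.5115 -0.2175  0.0121] [-0.3198  0.8599  0.1615] [-0.4842 -0.0021  0.014 ] 0.8012055272123069
plaque est [ 0.5114 -0.2155  0.0306] [[ 0.9994  0.0355  0.0001]
 [ 0.0355 -0.9994 -0.    ]
 [ 0.0001  0.0001 -1.    ]]
```

View pics/c11.png

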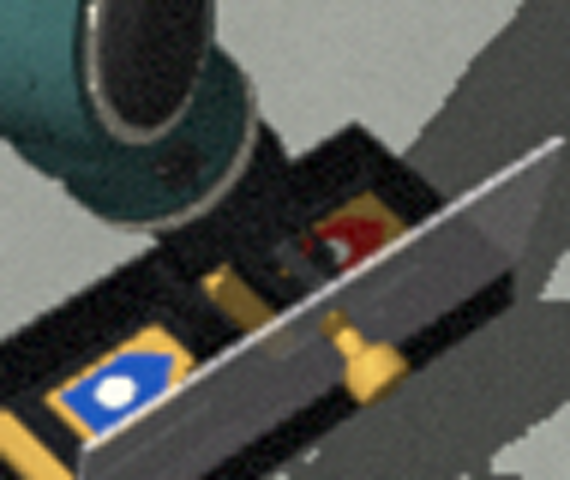

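Call:
send_rows:
  commands: [0, 0, -0.03, 0, 0, 0, 0.6, 0, 0, -0.08, 0, 0, 0, 0.6, 0, 0, -0.16, 0, 0, 0, 0.6, 0, 0, -0.28, 0, 0, 0, 0.6, 0, 0, -0.4, 0, 0, 0, 0.6, 0, 0, -0.52, 0, 0, 0, 0.6, 0, 0, -0.52, 0, 0, 0, 0.6]

```text
clock: 22.85
ee_pos: [0.5147, -0.2874, 0.1588]
orientation: [[0.999, 0.031, -0.008], [0.032, -0.908, 0.417], [0.006, -0.417, -0.909]]
ft_force: [-0.2, -0.2, -0.2]
width: 0.798
```

```bash
python3 - <<'E'
from ik import *
o=log();p0=np.array(o["ee_pos"]);R0=np.array(o["orientation"]);q=o["joint_positions"];print(o["clock"],p0,q,F.x,np.abs(F.fun).max())
for psi in (1.6,-1.54):
    for P in ([.60,-.22,.30],[.69,-.19,.30],[.69,-.19,.12],[.48,-.19,.05]):
        b=ikfit(np.array(P),toolR(psi,0),q); print(psi,P,b[0].round(5),b[1].round(2))
b=snap("top","t12.png")
a=snap("scene","s12.png")
f=lambda im,x,y,w,h:cv2.resize(im[y:y+h,x:x+w],None,fx=4,fy=4,interpolation=cv2.INTER_CUBIC)[:,:,::-1]
cv2.imwrite("pics/c12.png",np.hstack([f(a,215,170,95,130),f(b,360,110,95,130)]))
E
```

```text
22.85 [ 0.5147 -0.2874  0.1588] [ 0.41    0.6049  0.3146  1.602  -0.5166  1.3032  0.9574] [0.3632 0.4419 0.5246 0.2889] 0.03537583209311157
1.6 [0.6, -0.22, 0.3] 0.0 [ 0.26  0.35  0.11  1.59 -0.04  1.2   1.98]
1.6 [0.69, -0.19, 0.3] 0.0 [ 0.19  0.51  0.11  1.37 -0.05  1.26  1.9 ]
1.6 [0.69, -0.19, 0.12] 0.0 [ 0.21  0.69  0.08  1.48 -0.06  0.98  1.91]
1.6 [0.48, -0.19, 0.05] 0.0 [ 0.35  0.47  0.03  2.02 -0.03  0.65  2.  ]
-1.54 [0.6, -0.22, 0.3] 0.0 [-0.2   0.42  0.7   1.59 -0.28  1.23 -0.99]
-1.54 [0.69, -0.19, 0.3] 0.0 [-0.23  0.62  0.74  1.37 -0.41  1.31 -1.03]
-1.54 [0.69, -0.19, 0.12] 0.0 [-0.24  0.83  0.73  1.48 -0.6   1.07 -0.92]
-1.54 [0.48, -0.19, 0.05] 0.0 [-0.35  0.64  0.82  2.02 -0.68  0.77 -0.66]
```

View pics/c12.png

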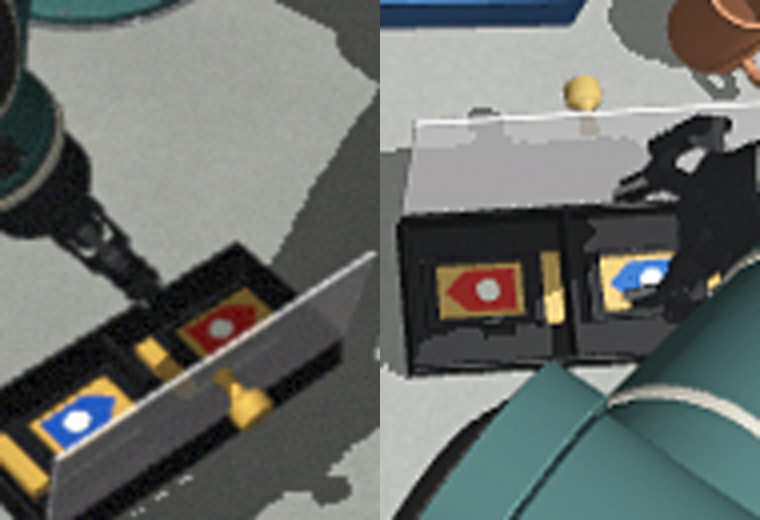

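```bash
python3 - <<'E'
from h import *
o=r.observe();p0=np.array(o["ee_pos"]);R0=np.array(o["orientation"])
U=(np.array([.515,-.27,.30]),toolR(.4,0)); A=(np.array([.58,-.23,.30]),toolR(1.0,0));B=(np.array([.69,-.19,.28]),toolR(1.6,0))
rows([U,A],R0,p0);rows([B],A[1],A[0])
E
```

```text
[0.0063, -0.2465, -0.4188, -0.0683, -0.0129, -0.0573] rows>= 3.8
[0.2274, -0.3606, -0.3655, -0.0635, -0.0337, -0.1512] rows>= 7.0
[0.3103, 0.2365, 0.0667, 0.0, 0.0, -0.0955] rows>= 4.0
```

Call:
send_rows:
  commands: [0.0063, -0.2465, -0.4188, -0.0683, -0.0129, -0.0573, -1, 0.0063, -0.2465, -0.4188, -0.0683, -0.0129, -0.0573, -1, 0.0063, -0.2465, -0.4188, -0.0683, -0.0129, -0.0573, -1, 0.0063, -0.2465, -0.4188, -0.0683, -0.0129, -0.0573, -1, 0.2274, -0.3606, -0.3655, -0.0635, -0.0337, -0.1512, -1, 0.2274, -0.3606, -0.3655, -0.0635, -0.0337, -0.1512, -1, 0.2274, -0.3606, -0.3655, -0.0635, -0.0337, -0.1512, -1, 0.2274, -0.3606, -0.3655, -0.0635, -0.0337, -0.1512, -1]

```text
clock: 23.75
ee_pos: [0.5803, -0.228, 0.2975]
orientation: [[0.533, 0.846, -0.004], [0.846, -0.533, 0.002], [-0.001, -0.004, -1.0]]
ft_force: [-0.7, -0.6, 0.1]
width: -0.001
```

Call:
send_rows:
  commands: [0.3103, 0.2365, 0.0667, 0, 0, -0.0955, -1, 0.3103, 0.2365, 0.0667, 0, 0, -0.0955, -1, 0.3103, 0.2365, 0.0667, 0, 0, -0.0955, -1, 0.3103, 0.2365, 0.0667, 0, 0, -0.0955, -1, 0.3103, 0.2365, 0.0667, 0, 0, -0.0955, -1, 0.3103, 0.2365, 0.0667, 0, 0, -0.0955, -1]

```text
clock: 24.35
ee_pos: [0.6895, -0.1894, 0.2781]
orientation: [[-0.025, 1.0, -0.003], [1.0, 0.025, 0.001], [0.001, -0.003, -1.0]]
ft_force: [0.3, -0.1, 0.2]
width: -0.001
```

```bash
python3 - <<'E'
from h import *
o=log();p0=np.array(o["ee_pos"]);R0=np.array(o["orientation"]);print(o["clock"],p0,R0)
b=snap("top","t13.png")
a=snap("scene","s13.png")
f=lambda im,x,y,w,h:cv2.resize(im[y:y+h,x:x+w],None,fx=3.5,fy=3.5,interpolation=cv2.INTER_CUBIC)[:,:,::-1]
cv2.imwrite("pics/c13.png",np.hstack([f(a,205,170,110,130),f(b,350,90,110,130)]))
for n in ("scene","top"):
    for t in("plaque","plaque_brass_end","bay","lid_handle","neighbour"):
        for d in r.pinpoint(n,t)[:6]:
            w=towrld(n,d["point"])
            if w[2]>.02: print(n,t,round(d["score"],2),w)
E
```

```text
24.35 [ 0.6895 -0.1894  0.2781] [[-0.025   0.9997 -0.0028]
 [ 0.9997  0.025   0.0014]
 [ 0.0014 -0.0027 -1.    ]]
scene plaque 0.81 [ 0.5127 -0.2161  0.0343]
scene plaque_brass_end 0.64 [ 0.5157 -0.2637  0.0316]
scene plaque_brass_end 0.4 [ 0.6428 -0.2742  0.1197]
scene bay 0.85 [ 0.5096 -0.2126  0.0248]
scene lid_handle 0.83 [ 0.6426 -0.2733  0.1221]
scene lid_handle 0.29 [ 0.5157 -0.2619  0.0287]
top neighbour 0.73 [ 0.5186 -0.3498  0.036 ]
```

View pics/c13.png

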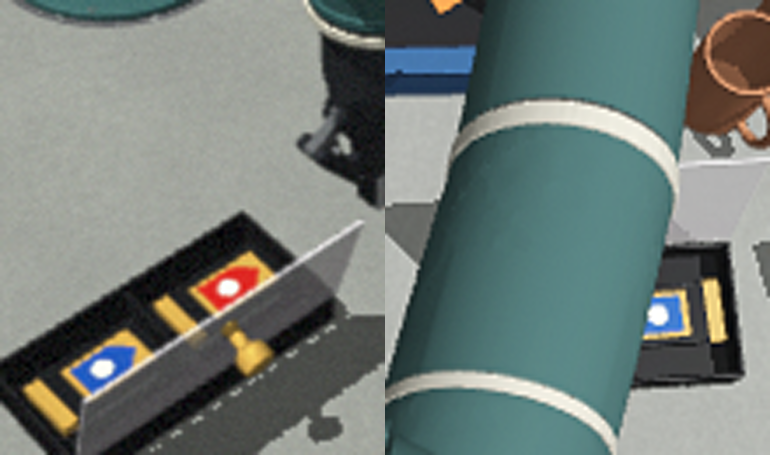

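```bash
python3 - <<'E'
from h import *
R=toolR(1.6,0); base=np.array([.69,-.19,.28])
hx,hz=.577,.0385
def tp(th,rho=.10,press=.002):
    c=.005+.011*max(np.sin(th),0)-press
    return np.array([hx-rho*np.cos(th)+c*np.sin(th),-.19,hz+rho*np.sin(th)+c*np.cos(th)])
D=np.array([.685,-.19,.135]); rows([(D,R)],R,base);print()
ths=np.linspace(1.75,0,25); pts=[tp(t) for t in ths]; print(np.array(pts)[::4])
prev=D
for k in range(0,25,6):
    ch=pts[k:k+6] if k<24 else pts[24:]
    rows([(p,R) for p in ch],R,prev);prev=ch[-1];print()
E
```

```text
[0.0005, -0.0167, 0.4833, 0.0, 0.0, 0.0] rows>= 2.9

[[ 0.6084 -0.19    0.1344]
 [ 0.5796 -0.19    0.1394]
 [ 0.5497 -0.19    0.1356]
 [ 0.5217 -0.19    0.1226]
 [ 0.4985 -0.19    0.1011]
 [ 0.483  -0.19    0.0732]
 [ 0.477  -0.19    0.0415]]
[0.0075, -0.2551, 0.0019, 0.0, 0.0, 0.0] rows>= 1.5
[0.0081, -0.2783, -0.0049, 0.0, 0.0, 0.0] rows>= 1.7
[0.0088, -0.3021, -0.0099, 0.0, 0.0, 0.0] rows>= 1.8
[0.0095, -0.3264, -0.0132, 0.0, 0.0, 0.0] rows>= 2.0
[0.0103, -0.3511, -0.0148, 0.0, 0.0, 0.0] rows>= 2.1
[0.011, -0.376, -0.0144, 0.0, 0.0, 0.0] rows>= 2.3

[0.0007, -0.025, 0.0022, 0.0, 0.0, 0.0] rows>= 0.2
[0.0015, -0.0499, 0.0064, 0.0, 0.0, 0.0] rows>= 0.3
[0.0022, -0.0747, 0.0124, 0.0, 0.0, 0.0] rows>= 0.5
[0.0029, -0.099, 0.0204, 0.0, 0.0, 0.0] rows>= 0.6
[0.0036, -0.1228, 0.0304, 0.0, 0.0, 0.0] rows>= 0.8
[0.0043, -0.1459, 0.0422, 0.0, 0.0, 0.0] rows>= 0.9

[0.0006, -0.0222, 0.0136, 0.0, 0.0, 0.0] rows>= 0.2
[0.0013, -0.0434, 0.0291, 0.0, 0.0, 0.0] rows>= 0.3
[0.0019, -0.0635, 0.0462, 0.0, 0.0, 0.0] rows>= 0.5
[0.0024, -0.0822, 0.0649, 0.0, 0.0, 0.0] rows>= 0.6
[0.0029, -0.0994, 0.0851, 0.0, 0.0, 0.0] rows>= 0.8
[0.0034, -0.115, 0.1067, 0.0, 0.0, 0.0] rows>= 0.9

[0.0004, -0.0139, 0.0228, 0.0, 0.0, 0.0] rows>= 0.2
[0.0008, -0.026, 0.0468, 0.0, 0.0, 0.0] rows>= 0.3
[0.0011, -0.0361, 0.0717, 0.0, 0.0, 0.0] rows>= 0.5
[0.0013, -0.0443, 0.0973, 0.0, 0.0, 0.0] rows>= 0.6
[0.0015, -0.0503, 0.1236, 0.0, 0.0, 0.0] rows>= 0.8
[0.0016, -0.0543, 0.1503, 0.0, 0.0, 0.0] rows>= 1.0

[0.0001, -0.0018, 0.0269, 0.0, 0.0, 0.0] rows>= 0.2
```

Call:
send_rows:
  commands: [0.0005, -0.0167, 0.16, 0, 0, 0, -1, 0.0005, -0.0167, 0.32, 0, 0, 0, -1, 0.0005, -0.0167, 0.4833, 0, 0, 0, -1, 0.0005, -0.0167, 0.4833, 0, 0, 0, -1, 0.0005, -0.0167, 0.4833, 0, 0, 0, -1]

```text
clock: 25.45
ee_pos: [0.685, -0.1891, 0.1345]
orientation: [[-0.03, 1.0, -0.002], [1.0, 0.03, 0.001], [0.001, -0.002, -1.0]]
ft_force: [0.1, -0.3, 1.2]
width: -0.001
```

Call:
send_rows:
  commands: [0.004, -0.12, 0, 0, 0, 0, -1, 0.005, -0.16, 0, 0, 0, 0, -1, 0.006, -0.19, 0, 0, 0, 0, -1, 0.007, -0.22, 0, 0, 0, 0, -1, 0.0075, -0.255, 0.002, 0, 0, 0, -1, 0.0081, -0.278, -0.005, 0, 0, 0, -1, 0.0088, -0.302, -0.01, 0, 0, 0, -1, 0.011, -0.376, -0.0144, 0, 0, 0, -1]

```text
clock: 26.25
ee_pos: [0.5725, -0.1888, 0.1381]
orientation: [[-0.031, 1.0, -0.001], [1.0, 0.031, 0.001], [0.001, -0.001, -1.0]]
ft_force: [1.2, -0.1, -0.6]
width: 0.001
```

```bash
python3 - <<'E'
from h import *
o=log();p0=np.array(o["ee_pos"]);print(o["clock"],p0,o["ft_force"],o["ft_torque"])
b=snap("top","t14.png")
a=snap("scene","s14.png")
f=lambda im,x,y,w,h:cv2.resize(im[y:y+h,x:x+w],None,fx=3.5,fy=3.5,interpolation=cv2.INTER_CUBIC)[:,:,::-1]
cv2.imwrite("pics/c14.png",np.hstack([f(a,205,170,110,130),f(b,350,90,110,130)]))
E
```

```text
26.25 [ 0.5725 -0.1888  0.1381] [ 1.1573 -0.0837 -0.5907] [-0.0813 -0.4697  0.0173]
```

View pics/c14.png

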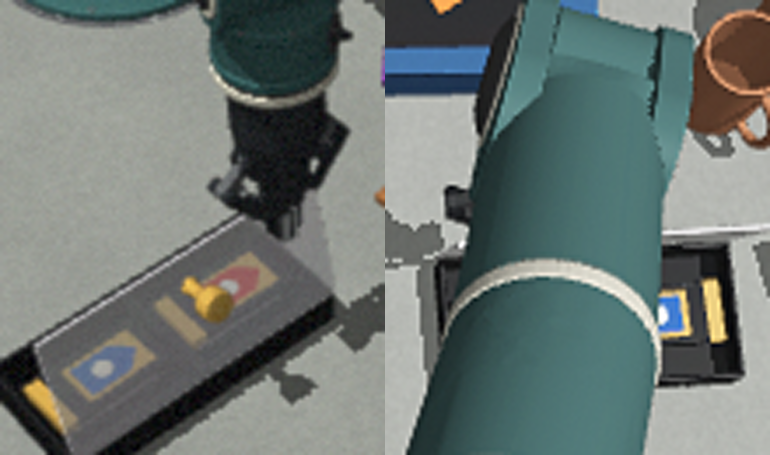

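Call:
send_rows:
  commands: [0.0007, -0.025, 0.0022, 0, 0, 0, -1, 0.0015, -0.05, 0.0064, 0, 0, 0, -1, 0.0022, -0.0747, 0.0124, 0, 0, 0, -1, 0.0029, -0.099, 0.0204, 0, 0, 0, -1, 0.0036, -0.1228, 0.0304, 0, 0, 0, -1, 0.0043, -0.1459, 0.0422, 0, 0, 0, -1]

```text
clock: 26.95
ee_pos: [0.5274, -0.1891, 0.1251]
orientation: [[-0.03, 1.0, -0.002], [1.0, 0.03, 0.001], [0.001, -0.002, -1.0]]
ft_force: [0.6, -0.1, -0.3]
width: 0.002
```

Call:
send_rows:
  commands: [0.0006, -0.0222, 0.0136, 0, 0, 0, -1, 0.0013, -0.0434, 0.0291, 0, 0, 0, -1, 0.0019, -0.0635, 0.0462, 0, 0, 0, -1, 0.0024, -0.0822, 0.0649, 0, 0, 0, -1, 0.0029, -0.0994, 0.0851, 0, 0, 0, -1, 0.0034, -0.115, 0.1067, 0, 0, 0, -1]

```text
clock: 27.55
ee_pos: [0.4931, -0.1891, 0.093]
orientation: [[-0.03, 1.0, -0.002], [1.0, 0.03, 0.001], [0.001, -0.002, -1.0]]
ft_force: [1.5, 0.0, 0.4]
width: -0.003
```

Call:
send_rows:
  commands: [0.0004, -0.0139, 0.0228, 0, 0, 0, -1, 0.0008, -0.026, 0.0468, 0, 0, 0, -1, 0.0011, -0.0361, 0.0717, 0, 0, 0, -1, 0.0013, -0.0443, 0.0973, 0, 0, 0, -1, 0.0015, -0.0503, 0.1236, 0, 0, 0, -1, 0.0016, -0.0543, 0.15, 0, 0, 0, -1]

```text
clock: 28.15
ee_pos: [0.4769, -0.189, 0.0478]
orientation: [[-0.03, 1.0, -0.002], [1.0, 0.03, 0.001], [0.001, -0.002, -1.0]]
ft_force: [1.2, -0.6, 0.6]
width: -0.002
```

Call:
send_rows:
  commands: [0, -0.001, 0.01, 0, 0, 0, -1, 0, -0.0018, 0.02, 0, 0, 0, -1, 0, -0.0018, 0.027, 0, 0, 0, -1, 0, -0.0018, 0.027, 0, 0, 0, -1]

```text
clock: 28.55
ee_pos: [0.4766, -0.189, 0.0426]
orientation: [[-0.03, 1.0, -0.002], [1.0, 0.03, 0.002], [0.002, -0.002, -1.0]]
ft_force: [-21.2, 9.2, 60.2]
width: -0.0
```

```bash
python3 - <<'E'
from h import *
o=log();p0=np.array(o["ee_pos"]);print(o["clock"],p0,o["ft_force"],o["ft_torque"])
a=snap("scene","s15.png")
f=lambda im,x,y,w,h:cv2.resize(im[y:y+h,x:x+w],None,fx=5,fy=5,interpolation=cv2.INTER_CUBIC)[:,:,::-1]
cv2.imwrite("pics/c15.png",f(a,190,200,130,110))
E
```

```text
28.55 [ 0.4766 -0.189   0.0426] [-21.17     9.2403  60.1617] [ 1.8462  4.6505 -0.0423]
```

View pics/c15.png

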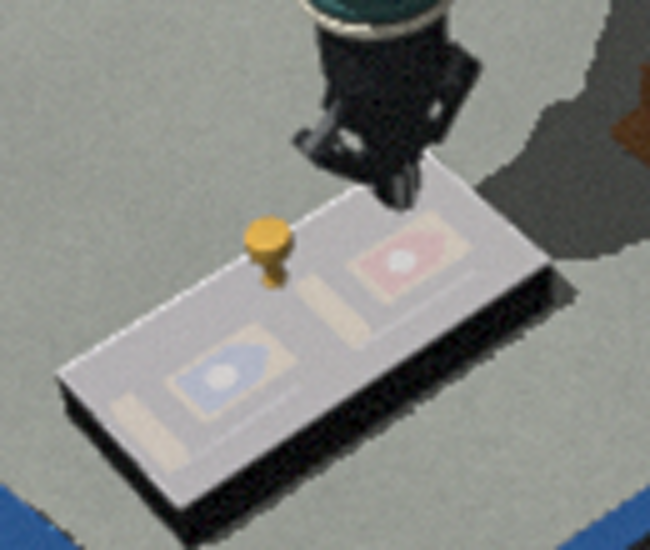

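Call:
send_rows:
  commands: [0, 0.001, -0.01, 0, 0, 0, -1, 0, 0.001, -0.03, 0, 0, 0, -1, 0, 0, -0.1, 0, 0, 0, -1, 0, 0, -0.22, 0, 0, 0, -1, 0, 0, -0.36, 0, 0, 0, -1, 0, 0, -0.5, 0, 0, 0, -1, 0, 0, -0.6, 0, 0, 0, -1, 0, 0, -0.6, 0, 0, 0, -1]

```text
clock: 29.4
ee_pos: [0.4786, -0.1898, 0.2246]
orientation: [[-0.03, 1.0, 0.004], [1.0, 0.03, -0.001], [-0.001, 0.004, -1.0]]
ft_force: [0.4, 0.6, -0.6]
width: 0.001
```

Call:
send_rows:
  commands: [0.9, -0.2, 0, 0, 0, 0, -1, 0.9, -0.2, 0, 0, 0, 0, -1, 0.9, -0.2, 0, 0, 0, 0, -1, 0.9, -0.2, 0, 0, 0, 0, -1, 0.9, -0.2, 0, 0, 0, 0, -1, 0.9, -0.2, 0, 0, 0, 0, -1, 0.9, -0.2, 0, 0, 0, 0, -1, 0.9, -0.2, 0, 0, 0, 0, -1]

```text
clock: 30.2
ee_pos: [0.4086, 0.0788, 0.2205]
orientation: [[-0.031, 1.0, -0.002], [1.0, 0.031, 0.001], [0.001, -0.002, -1.0]]
ft_force: [-0.7, -0.5, -0.1]
width: 0.003
```

```bash
python3 - <<'E'
from h import *
o=log();p0=np.array(o["ee_pos"]);print(o["clock"],p0,o["ft_force"])
a=snap("scene","s16.png");b=snap("top","t16.png")
f=lambda im,x,y,w,h,k:cv2.resize(im[y:y+h,x:x+w],None,fx=k,fy=k,interpolation=cv2.INTER_CUBIC)[:,:,::-1]
cv2.imwrite("pics/c16.png",f(a,190,200,130,110,5));cv2.imwrite("pics/d16.png",f(b,345,110,130,110,6))
for n in ("scene","top"):
    for t in("plaque","plaque_brass_end","bay","lid_handle","neighbour","case","tankard","tin","cards","tube1"):
        for d in r.pinpoint(n,t)[:3]:
            w=towrld(n,d["point"])
            if d["score"]>.4: print(n,t,round(d["score"],2),w)
E
```

```text
30.2 [0.4086 0.0788 0.2205] [-0.7042 -0.4734 -0.0978]
scene plaque 0.97 [0.6953 0.3758 0.0064]
scene plaque 0.58 [0.3891 0.3027 0.0061]
scene plaque 0.58 [0.3833 0.1386 0.0021]
scene plaque_brass_end 0.92 [0.6497 0.3495 0.0069]
scene plaque_brass_end 0.91 [0.4158 0.1739 0.0028]
scene plaque_brass_end 0.59 [0.1999 0.218  0.0067]
scene bay 0.97 [ 0.5093 -0.2152  0.0223]
scene lid_handle 0.62 [ 0.4784 -0.283   0.0812]
scene lid_handle 0.48 [ 0.5215  0.0249 -0.0014]
scene case 0.8 [ 0.5184 -0.2829  0.0011]
scene tin 0.89 [ 0.5578  0.5008 -0.0011]
scene cards 0.69 [ 0.5478 -0.5056  0.0049]
scene cards 0.64 [ 0.6436 -0.0716 -0.0016]
scene tube1 0.71 [ 0.6452 -0.0711  0.0013]
scene tube1 0.5 [ 0.7166  0.1008 -0.0009]
scene tube1 0.41 [0.5596 0.5013 0.0018]
top plaque 0.87 [0.3942 0.3006 0.005 ]
top plaque 0.69 [0.6845 0.3723 0.0045]
top plaque 0.65 [0.2412 0.2385 0.0021]
top plaque_brass_end 0.91 [0.6526 0.3472 0.0026]
top plaque_brass_end 0.77 [0.3461 0.3144 0.007 ]
top plaque_brass_end 0.58 [0.196  0.2178 0.0019]
top bay 0.85 [ 0.5116 -0.2187  0.0272]
top bay 0.58 [ 0.5476 -0.5036 -0.0008]
top lid_handle 0.67 [ 0.4818 -0.2862  0.0814]
top neighbour 0.73 [0.7119 0.1003 0.0005]
top case 0.47 [ 0.5793 -0.2791  0.0395]
top tankard 0.73 [ 0.6975 -0.0023 -0.0033]
top tin 0.64 [0.5569 0.5029 0.0003]
top cards 0.91 [ 0.5503 -0.5037 -0.0019]
top tube1 0.64 [ 0.6367 -0.0647 -0.0001]
top tube1 0.56 [0.7135 0.0998 0.0029]
top tube1 0.54 [0.64   0.0699 0.0025]
```

View pics/c16.png

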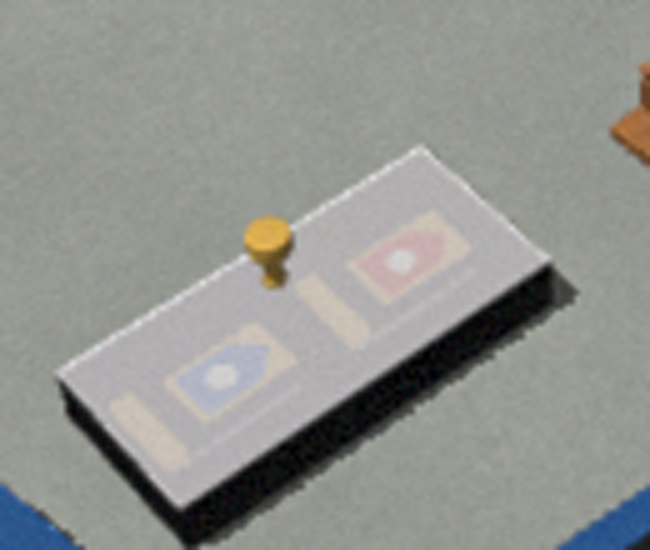

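View pics/d16.png

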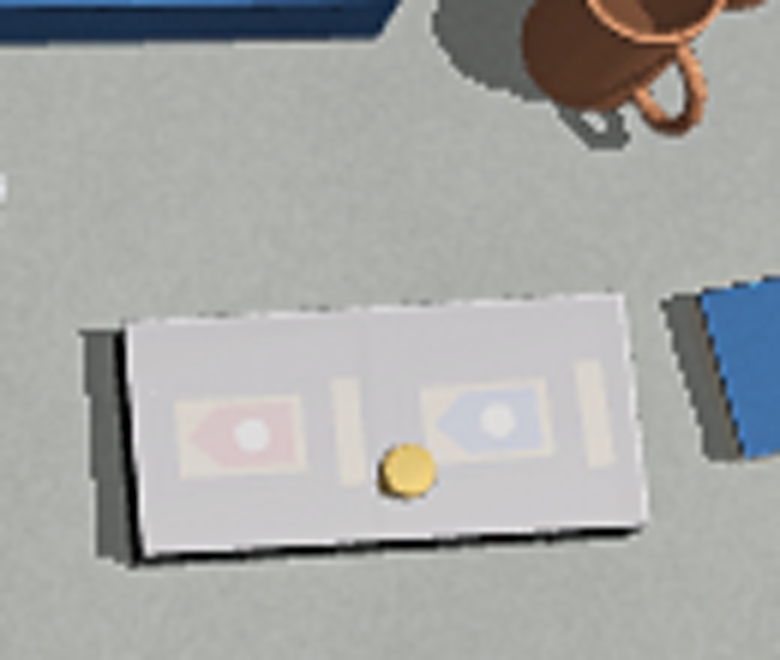

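```bash
python3 - <<'E'
from h import *
h=np.array([.5782,-.2795]);y=.039
R=np.array([[np.cos(y),-np.sin(y)],[np.sin(y),np.cos(y)]])
for th in (0,.06):
    for L in(.128,0):
      for s in(.1355,-.1355):
        w=R@np.array([-L*np.cos(th)+.005*np.sin(th),s])+h
        P=[*w,.0385+L*np.sin(th)+.005*np.cos(th)]
        print(th,L,s,"scenecrop",(proj("scene",P)-[189.5,199.5])*5,"topcrop",(proj("top",P)-[344.5,109.5])*6)
E
```

```text
0 0.128 0.1355 scenecrop [420.2334 144.3221] topcrop [141.3368 554.7654]
0 0.128 -0.1355 scenecrop [ 51.8026 370.0046] topcrop [652.3977 526.3521]
0 0 0.1355 scenecrop [550.6152 260.537 ] topcrop [122.9496 319.5684]
0 0 -0.1355 scenecrop [175.8645 509.1768] topcrop [625.3547 292.0535]
0.06 0.128 0.1355 scenecrop [420.082  136.5005] topcrop [143.0254 551.5361]
0.06 0.128 -0.1355 scenecrop [ 50.1589 362.3617] topcrop [657.109  522.9605]
0.06 0 0.1355 scenecrop [550.9353 260.8317] topcrop [122.9054 319.0311]
0.06 0 -0.1355 scenecrop [176.1722 509.5291] topcrop [625.2871 291.5184]
```

```bash
python3 -c "
from bench import r
o=r.observe();print(o['clock'],o['joint_vel']);print(r.sign_off())"
```

```text
31.3 [-0.00069351  0.00138803 -0.00088479  0.00183591 -0.00079984  0.00141143
  0.00018831]
the job is handed in; nothing more can be done
None
```

The plaque is face up on the cushion of the empty bay, with its brass end pointing the same way as the neighbour's, and the lid is shut. I handed the job in at 31.3 s of the 72 s allowed; it gave no verdict.

I gripped the plaque by its long sides on the riser and stood it brass end up in the stand's slot. I then re-gripped it from the other side, laid it on the cushion, let go, and pushed the lid shut with closed fingers.

**Last checks**
- **Plaque:** in the top picture it sits about 132 mm from the neighbour, against 133 mm if both are centred. The pose worked out from the arm and the network readings put it within about 4 mm of the bay centre.
- **Lid:** its corners match the shut position in both pictures, and do not match 0.06 rad open.
- **Surroundings:** the tankard, tin and cards read within a few mm of where they started. The dice tubes read about the same, but the networks cannot tell them apart. The neighbour looks unmoved. The arm was parked about 22 cm up, touching nothing.

**Shortfalls and disagreements**
- **Lid force:** the final press on the shut lid read about 60 N upward at the wrist, more than I meant. It went through the fingertips, below the 120 N wrist limit. The 40 N limit is for the arm and gripper body, which I did not see touch the lid.
- **Network readings:** after closing, the networks no longer found the plaque or the neighbour through the lid, so the final position rests on the pictures. Earlier readings of the bay centre differed by up to about 5 mm.

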